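# Build up the drip brewer on the scale

## Robot

A 6-joint arm with a two-finger parallel gripper is mounted at the origin on the work surface. World frame = base frame: x ahead of the robot, y to its left, z up, the work surface at z = 0. Lengths are in mm, angles in rad, forces in N, time in s.
With the tool pointing down it reaches from about 275 to 1000 mm from the base axis. Payload 8.4 kg.
Tool frame: the origin (TCP) lies between the finger pads; the fingertips stand r.nose_length ahead of it and the grasp point (between the pads) lies 8 mm behind it (r.nose_length is the distance from the TCP to the fingertips, in mm); y points along the fingers, x is the direction in which the jaws open and shut, and the axes are right-handed (so a half turn about y gives the same grasp; the last joint's range is limited). The gripper opens to 85 mm and grips with 20 to 120 N. Pads are 22 mm wide; open, the fingers measure 114 mm over their backs; the gripper's body (76 mm by 85 mm) begins 54 mm behind the grasp point. The pads swing forward as they close: fully open they stand 13 mm farther back than shut.
Start: joints at [1.321, 0.353, 1.633, -0, 1.155, -0.002], TCP at [153.293, 605.912, 242.281] pointing down, gripper open.
Joint ranges: [-2.63, 2.63], [-0.92, 2.1], [0.06, 2.66], [-1.3, 4.44], [0, 2.69], [-3.02, 3.02]. Speed limits (rad/s): [2.22, 2.22, 2.79, 3.14, 3.14, 3.14].

## Interface

Orientations are given as [roll, pitch, yaw] about the fixed x, y, z axes, in that order (R = Rz(yaw) Ry(pitch) Rx(roll)).
In Python, from rig import r, cams, order gives the robot as it stands. The module is installed in compiled form; this text tells all that it offers.
- The arm moves only by the shell command python3 -m crank 'ROWS' [FORCE]. ROWS is JSON, a list of rows, each a list of 7 numbers: the turn, a rotation vector about the tool's x, y, z in degrees, then the shift along the tool's x, y, z in cm, then the opening, from -1 (shut) to 1 (fully open). A call has exactly 10 rows; each row shifts and turns the pose as measured when the row begins, along the tool's axes as they then stand; what a row does not reach is not made up. A row lasts 1/12 s, in which the tool goes at most 41.7 mm and 7.16 degrees, less where a joint would pass 70% of its speed; a pose out of reach is approached as far as the arm can. A call with a gripper value outside its range is refused whole. The fingers move at their own pace and stop on an object; FORCE is the grip in N (left out, the last holds). Time passes only in rows, so rows that do not move let the fingers close, or fill a call up. It gives the time, the measured TCP pose, the force and the opening at its end, in the units of the state.
- r.sense(): the state, without advancing time (a new reading comes with each control period).
- cams.grab_frame(name): name is "scene" or "top" or "wrist"; returns the picture (480x640x3 uint8, blue, green, red); there is no depth.
- cams.camera_info(name): a dict with "intrinsics" (3x3 intrinsics, pixels), "k1" (the pictures are not rectified: a ray, as slopes to the right and down, at radius r is drawn at 1 + k1 r^2 times it, then the intrinsics apply), "view" (4x4, takes a point from world to camera coordinates); the wrist camera has in their place "hand_eye" (4x4, takes a point from camera to tool coordinates, whose origin is the TCP and whose axes are the tool frame's). Camera axes: x right, y up, looking along -z (the intrinsics and any distortion apply to the point x, -y, -z); pixel columns grow to the right and rows downward; lengths in mm; the calibration is good to about 2 mm. A picture is of the moment at which its call begins: read the wrist's pose just before it. camera_info takes no time and is no camera call.
- order.sign_off(): hands the job in, once; it reports no verdict.
The state is a dict: "clock": time; "qpos": joint angles; "qvel": joint speeds; "joint_efforts": joint torques, N m; "eef_pos": TCP position; "tcp_rot": TCP orientation; "contact_force": force on the tool from outside, world axes, zero at the start; "wrist_torque": the same for the moment, N m; "opening": opening from 0.0 (shut) to 1.0 (fully open).
Only numpy, scipy, OpenCV 4.12 (cv2) and the standard library are available. Lean on these libraries where they do the work, as an engineer would, in place of code of your own. Each camera call takes 0.05 s, during which the arm holds its last target.

## Task

Set up the drip brewer for the next tasting: stand the blue cup in the middle of the scale's round plate, put the copper brewing chamber on the cup, lower the steel press into the chamber with its black grip up, and finally put the red lid on the chamber over the press. Work in that order, building it up on the scale, with every part fully seated and upright, and leave the finished stack standing still; leave the white cup and the bean jar where they are.

Things in the scene. Friction and masses are not known exactly. Their poses are not given: they have to be found in the camera images.
- scale: Flat black brewing scale, fixed to the counter, 160 x 120 mm and 14 mm high, with a raised round steel weighing plate, 90 mm across, its top 20 mm above the counter. Origin: on the counter directly under the centre of the round plate; z up, display strip towards -x.
- cup: Blue ceramic cup without handle, a straight cylinder 64 mm outside diameter, 75 mm high, wall 4 mm (inside diameter 56 mm), open at the top, about 200 g. Origin: centre of its underside, z up; round, so its yaw does not matter. Loose, starts upright on the counter.
- chamber: Copper drip-brewing chamber, 50 mm high: tapered foot (46 mm across, 6 mm high) that drops into the cup's mouth; flange 84 mm across, 6 to 9.5 mm up, that rests on the cup's rim; above it an open cylinder, 60 mm outside, 52 mm inside, inner floor 10 mm up. 120 g, loose, starts on its foot. Origin: centre of underside, z up; round. Seated, its origin is 69 mm above the cup's origin.
- press: Press, 74 mm high: steel disc 42 mm across, 6 mm thick; thin steel stem; black cylindrical grip 14 mm across, 44 to 74 mm up. 60 g, loose, starts on its disc. Origin: centre of underside, z up; round. Seated on the chamber's floor, its origin is 10 mm above the chamber's origin and its grip stands 34 mm out of the chamber.
- lid: Red hollow lid, 52 mm high: cylinder 60 mm across, closed flat top with a small steel disc in the middle; tapered lip below (42 mm across, 6 mm high) that drops into the chamber's mouth; cavity 34 mm wide, 46 mm deep, open below, takes the press's grip. 70 g, loose, starts on its lip. Origin: centre of underside, z up; round. Seated, its origin is 44 mm above the chamber's origin.
- white_cup: White cup of the same shape and size as the blue one; not to be used. Origin: centre of its underside, z up; round, so its yaw does not matter. Loose, starts upright on the counter.
- jar: Clear jar of brown coffee beans with a green lid, 72 mm across, 54 mm high; stays where it is. Origin: centre of its underside, z up; round, so its yaw does not matter. Loose, starts upright on the counter.
- board: Dark wooden serving board, fixed to the counter, 150 x 130 mm, 12 mm high, with a loose steel spoon lying on it. Not a target. Origin: centre of its underside, z up.
Mind the look-alikes: they are no part of the job. What is shaped like the press but purple is not meant. Leave any purple or yellow look-alike of the lid alone.

How it is judged:
By the outcome, as a careful person would: the job done as asked, in the order asked, and still so for the second after the job is handed in, with the robot touching nothing.
It also fails if it takes over 125 s, if anything falls off the work surface, if the arm or the gripper's body presses on something with over 40 N, if the wrist force passes 120 N, or if a joint passes its speed limit or range.

## Working session

There is one attempt and no reset: what is moved stays moved. The work goes in short steps, Python scripts to look and compute and a shell command to move; the robot and the scene stay as the last step left them, time stands still between calls to the robot, and variables do not carry over. Pictures are saved under pics/ and viewed, and the job is handed in when it is done.

```bash
mkdir -p pics; ls
python3 - <<'E'
from rig import r,cams,order
import cv2,numpy as np
print(r.sense(), r.nose_length)
for n in ["scene","top","wrist"]:
    cv2.imwrite(f"pics/{n}0.png",cams.grab_frame(n)); print(n,cams.camera_info(n))
E
```

```text
pics
{'clock': 0.0, 'qpos': array([ 1.32061602e+00,  3.53642489e-01,  1.63414819e+00, -2.60088893e-05,
        1.15524462e+00, -2.42503328e-03]), 'qvel': array([-0.00018459, -0.00032252, -0.00078175, -0.00027766,  0.00077642,
        0.00202482]), 'joint_efforts': array([-7.04733557e-04, -6.05259061e+01, -3.42047703e+01, -6.22935772e-05,
        9.67127999e-03, -1.92381543e-05]), 'eef_pos': array([153.17082325, 605.44146198, 241.55921279]), 'tcp_rot': array([-1.57081661e+00,  1.44270322e-03,  1.32305155e+00]), 'contact_force': array([-0.85534819,  0.31442117, -0.03075689]), 'wrist_torque': array([ 0.03083723, -0.04768866, -0.03312312]), 'opening': 0.9962429475108553} 11.0
scene {'intrinsics': array([[568.40791776,   0.        , 309.93972641],
       [  0.        , 568.40791776, 238.83605742],
       [  0.        ,   0.        ,   1.        ]]), 'k1': -0.07947265325968657, 'view': array([[ 3.11325372e-01,  9.50161100e-01, -1.64437332e-02,
        -1.43737326e+02],
       [-5.91627175e-01,  2.07333045e-01,  7.79095819e-01,
         2.56979582e+02],
       [ 7.43675869e-01, -2.32823736e
[... 544 characters left out ...]
4224376e-02,  9.81886147e-01,
        -9.31465816e+02],
       [ 0.00000000e+00,  0.00000000e+00,  0.00000000e+00,
         1.00000000e+00]])}
wrist {'intrinsics': array([[426.01996271,   0.        , 316.83226051],
       [  0.        , 426.01996271, 234.02134205],
       [  0.        ,   0.        ,   1.        ]]), 'k1': 0.004775196764920563, 'hand_eye': array([[ 9.99999798e-01,  5.72292880e-04,  2.75880008e-04,
         1.09047037e+00],
       [ 1.08399308e-04,  2.74175842e-01, -9.61679570e-01,
        -1.32506293e+02],
       [-6.26002004e-04,  9.61679406e-01,  2.74175724e-01,
         7.06195978e+01],
       [ 0.00000000e+00,  0.00000000e+00,  0.00000000e+00,
         1.00000000e+00]])}
```

View pics/scene0.png

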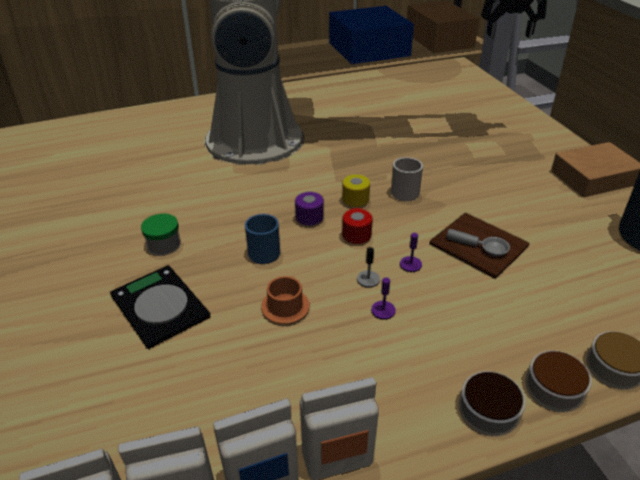

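View pics/top0.png

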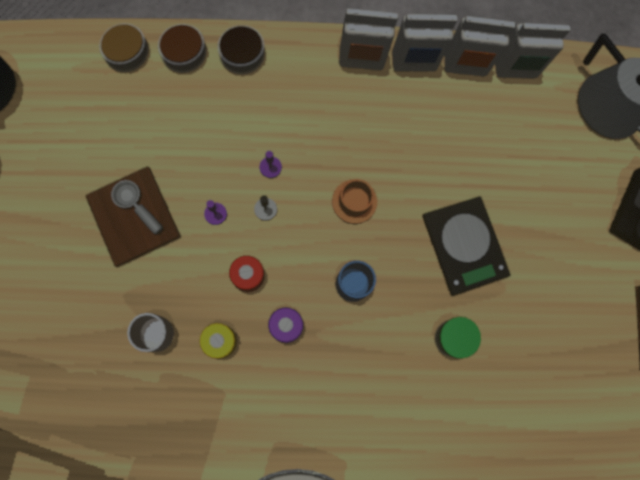

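View pics/wrist0.png

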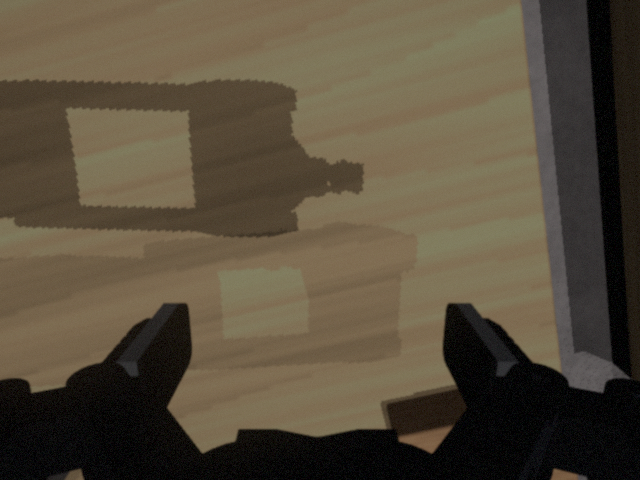

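The pictures show these objects, with pixels from the top view:
- **Scale:** plate at (466,240).
- **Cups:** blue at (356,281), white at (150,333).
- **Chamber:** copper, at (356,200).
- **Press candidates:** (266,208), which is steel with a black grip; (216,213) purple; (270,166) purple. The steel and black one fits the description.
- **Lid candidates:** (247,273) red, (286,325) purple, (218,341) yellow. The red one fits.

Next I'll measure positions and enlarge a crop to confirm.

```bash
cat > h.py <<'E'
import numpy as np,cv2
from rig import r,cams,order
from scipy.spatial.transform import Rotation as Ro
def cam(n,s=None):
    i=cams.camera_info(n); K=np.array(i["intrinsics"]);k1=i["k1"]
    if n=="wrist":
        s=s or r.sense(); T=np.eye(4);T[:3,:3]=Ro.from_euler('xyz',s["tcp_rot"]).as_matrix();T[:3,3]=s["eef_pos"]
        V=np.linalg.inv(T@np.array(i["hand_eye"]))
    else: V=np.array(i["view"])
    return K,k1,V
def ray(c,uv):
    K,k1,V=c
    p=cv2.undistortPoints(np.array([[uv]],float),K,np.array([k1,0,0,0,0.]))[0,0]
    C=np.linalg.inv(V); d=C[:3,:3]@np.array([p[0],-p[1],-1.]); return C[:3,3],d
def onz(c,uv,z):
    o,d=ray(c,uv); return (o+d*(z-o[2])/d[2])
def proj(c,P):
    K,k1,V=c; q=V[:3,:3]@np.array(P,float)+V[:3,3]; x,y=q[0]/-q[2],-q[1]/-q[2]; f=1+k1*(x*x+y*y)
    return np.array([K[0,0]*x*f+K[0,2],K[1,1]*y*f+K[1,2]])
def blobs(img,lo,hi,amin=30):
    hsv=cv2.cvtColor(img,cv2.COLOR_BGR2HSV); m=cv2.inRange(hsv,np.array(lo),np.array(hi))
    n,l,st,ce=cv2.connectedComponentsWithStats(m)
    return m,l,[(i,st[i],ce[i]) for i in range(1,n) if st[i][4]>=amin]
def circ(c,pts,z):
    P=np.array([onz(c,p,z)[:2] for p in pts]); A=np.c_[2*P,np.ones(len(P))]
    s=np.linalg.lstsq(A,(P**2).sum(1),rcond=None)[0]; R=np.sqrt(s[2]+s[0]**2+s[1]**2)
    return s[:2],R,np.std(np.hypot(*(P-s[:2]).T)-R)
E
python3 - <<'E'
from h import *
t=cv2.imread("pics/top0.png");s=cv2.imread("pics/scene0.png")
cv2.imwrite("pics/topz.png",cv2.resize(t[140:380,80:520],(800,436),interpolation=cv2.INTER_CUBIC))
for n,im in(("top",t),("scene",s)):
    c=cam(n)
    for k,lo,hi in [("blue",(95,90,40),(115,255,255)),("copper",(5,130,90),(14,255,255)),("red",(170,150,60),(180,255,255)),("red2",(0,190,60),(4,255,255)),("purple",(125,80,40),(160,255,255)),("green",(50,120,50),(75,255,255)),("black",(0,0,0),(180,255,35))]:
        m,l,b=blobs(im,lo,hi)
        for i,st,ce in b:
            if 30<st[4]<6000: print(n,k,st,ce.round(1),[onz(c,ce,z).round(0)[:2].tolist() for z in(0,37,75)])
    print(n, [proj(c,(0,0,0))])
E
```

```text
top blue [338 271  34  27 639] [354.1 284. ] [[453.0, -95.0], [448.0, -91.0], [443.0, -86.0]]
top copper [333 180  44  43 963] [353.6 201.6] [[606.0, -93.0], [596.0, -89.0], [585.0, -84.0]]
top copper [229 256  35  30  90] [242.  265.8] [[480.0, 108.0], [475.0, 104.0], [469.0, 101.0]]
top purple [266 152   6   6  31] [268.7 154.6] [[692.0, 67.0], [679.0, 66.0], [665.0, 64.0]]
top purple [260 158  21  19 280] [270.2 167.6] [[666.0, 64.0], [654.0, 62.0], [641.0, 60.0]]
top purple [205 201  21  23 339] [214.9 213. ] [[576.0, 161.0], [567.0, 156.0], [558.0, 151.0]]
top purple [269 308  34  34 720] [285.5 324.7] [[377.0, 26.0], [375.0, 26.0], [373.0, 26.0]]
top green [ 440  317   40   41 1269] [459.6 337.3] [[360.0, -287.0], [359.0, -276.0], [358.0, -264.0]]
top black [221  28  39  30 669] [238.7  40.5] [[930.0, 137.0], [908.0, 132.0], [885.0, 128.0]]
top black [584  34  39  30 347] [603.4  48.8] [[964.0, -626.0], [941.0, -603.0], [917.0, -579.0]]
top black [405  50  36  13 400] [422.1  55.9] [[913.0, -229.0], [892.0, -220.0], [870.0, -211.0]]
top black [512  57  36  13 335] [529.1  63.3]
[... 4370 characters left out ...]
[593.4 362.1] [[881.0, 334.0], [902.0, 304.0], [923.0, 272.0]]
scene black [ 466  373   56   47 2018] [493.4 395.8] [[882.0, 150.0], [902.0, 129.0], [924.0, 107.0]]
scene black [528 375  17  26 138] [534.8 388.2] [[891.0, 216.0], [911.0, 192.0], [932.0, 166.0]]
scene black [461 401  43  31 273] [477.2 419.6] [[909.0, 106.0], [929.0, 87.0], [948.0, 67.0]]
scene black [579 447  14  15  48] [584.7 454.6] [[1010.0, 217.0], [1024.0, 192.0], [1038.0, 167.0]]
scene black [239 456  50  24 550] [265.6 470.5] [[886.0, -201.0], [907.0, -204.0], [928.0, -207.0]]
scene black [587 464  20  16  69] [596.6 471.4] [[1036.0, 216.0], [1049.0, 191.0], [1062.0, 166.0]]
scene [array([253.93648409, 138.71112692])]
```

View pics/topz.png

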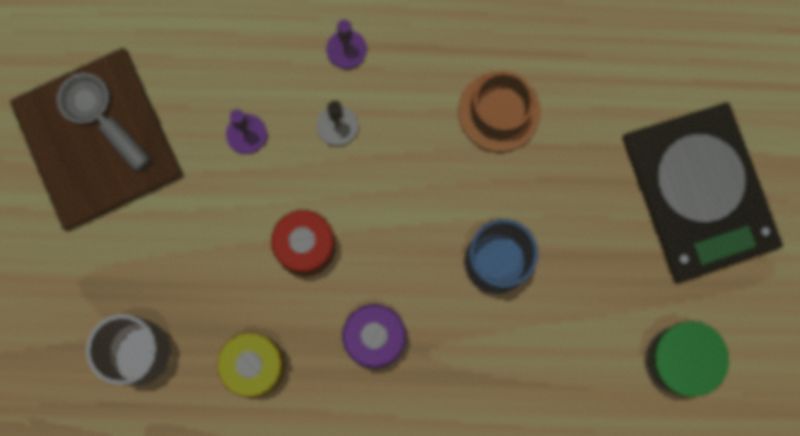

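The crop confirms it. The steel press with the black grip is at crop (337,125), the red lid at (302,240), and the blue cup at (503,257). Now for precise circle fits.

Run:
```python
from h import *
t=cv2.imread("pics/top0.png");c=cam("top");hsv=cv2.cvtColor(t,cv2.COLOR_BGR2HSV)
def fit(nm,roi,f,z,R):
    x0,y0,x1,y1=roi; m=np.zeros(t.shape[:2],np.uint8); m[y0:y1,x0:x1]=f(hsv[y0:y1,x0:x1].astype(int))*255
    cs,_=cv2.findContours(m,cv2.RETR_EXTERNAL,cv2.CHAIN_APPROX_NONE); k=max(cs,key=cv2.contourArea)
    h=cv2.convexHull(k)[:,0]; # resample edges
    P=[]; 
    for a,b in zip(h,np.roll(h,-1,0)):
        n=max(1,int(np.hypot(*(b-a)))); P+= [a+(b-a)*i/n for i in range(n)]
    ce,rr,sd=circ(c,P,z); print(nm,"px",np.mean(P,0).round(1),"xy",ce.round(1),"R",rr.round(1),"exp",R,"sd",sd.round(2),"area",m.sum()//255)
fit("plate",(435,210,497,266),lambda h:(h[...,1]<60)&(h[...,2]>70),20,45)
fit("flange",(325,172,385,230),lambda h:(h[...,0]<14)&(h[...,1]>125)&(h[...,2]>80),9.5,42)
fit("lid",(225,250,270,296),lambda h:((h[...,0]<6)|(h[...,0]>170))&(h[...,1]>140)&(h[...,2]>80),52,30)
fit("liddisc",(235,262,260,285),lambda h:(h[...,1]<90)&(h[...,2]>90),52,10)
fit("cup",(332,255,382,305),lambda h:(h[...,0]>90)&(h[...,0]<125)&(h[...,1]>60)&(h[...,2]>50),75,32)
fit("pressdisc",(250,192,282,224),lambda h:(h[...,1]<70)&(h[...,2]>80),6,21)
fit("griptop",(255,190,275,210),lambda h:(h[...,2]<45),74,7)
z=t[185:310,225:385]; cv2.imwrite("pics/z1.png",cv2.resize(z,(768,600),interpolation=cv2.INTER_NEAREST))
```

```text
plate px [465.7 237.4] xy [ 540.5 -296.4] R 44.3 exp 45 sd 0.28 area 1804
flange px [354.8 198.9] xy [608.7 -94.1] R 34.0 exp 42 sd 4.33 area 688
lid px [246.  272.5] xy [461.2  95.7] R 27.4 exp 30 sd 0.37 area 644
liddisc px [245.5 271.6] xy [462.5  96.4] R 11.6 exp 10 sd 0.38 area 162
cup px [356.3 279.7] xy [450.8 -89.9] R 30.5 exp 32 sd 0.57 area 846
pressdisc px [265.4 208.7] xy [585.4  69.4] R 21.3 exp 21 sd 0.57 area 326
griptop px [264.  201.5] xy [580.7  68.4] R 5.7 exp 7 sd 1.57 area 35
```

View pics/z1.png

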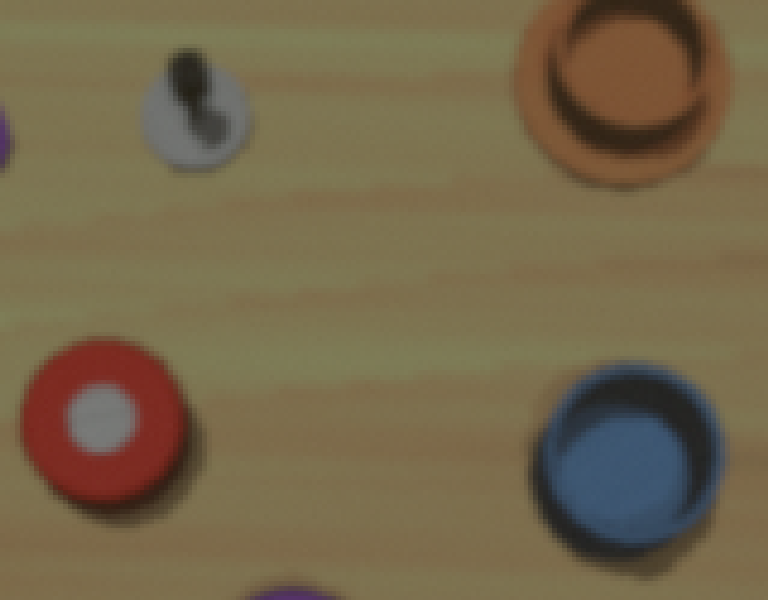

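```bash
cat >> h.py <<'E'
def to(x,y,z,yaw=None):
    s=r.sense(); R=Ro.from_euler('xyz',s["tcp_rot"]).as_matrix(); d=R.T@(np.array([x,y,z])-s["eef_pos"])
    print("t",round(float(s["clock"]),2),"pos",s["eef_pos"].round(1),"rpy",s["tcp_rot"].round(4),"open",round(float(s["opening"]),3),"F",s["contact_force"].round(1))
    print("shift cm",(d/10).round(2))
    if yaw is not None:
        Rt=Ro.from_euler('xyz',[-np.pi/2,0,yaw]).as_matrix(); print("turn deg",np.degrees(Ro.from_matrix(R.T@Rt).as_rotvec()).round(2))
E
python3 -m crank '[[0,4,0,-0.8,0,-4,1],[0,4,0,-0.8,0,-4,1],[0,4,0,-0.8,0,-4,1],[0,4,0,-0.8,0,-4,1],[0,4,0,-0.8,0,-4,1],[0,4,0,-0.8,0,-4,1],[0,4,0,-0.8,0,-4,1],[0,4,0,-0.8,0,-4,1],[0,4,0,-0.8,0,-4,1],[0,4,0,-0.8,0,-4,1]]' 40
python3 -c "from h import *;to(450,-90,240,-0.2)"
```

```text
clock: 0.98
eef_pos: [444.0, 327.5, 238.7]
tcp_rot: [-1.569, 0.001, 0.606]
contact_force: [1.2, 0.3, -0.4]
opening: 0.998
t 0.98 pos [444.  327.5 238.7] rpy [-1.5694e+00  1.2000e-03  6.0620e-01] open 0.998 F [ 1.2  0.3 -0.4]
shift cm [-23.3   -0.15 -34.65]
turn deg [-0.05 46.19 -0.1 ]
```

```bash
python3 -m crank '[[0,4.6,0,-2.3,0,-3.4,1],[0,4.6,0,-2.0,0,-3.5,1],[0,4.6,0,-1.7,0,-3.7,1],[0,4.6,0,-1.4,0,-3.8,1],[0,4.6,0,-1.1,0,-3.9,1],[0,4.6,0,-0.8,0,-4,1],[0,4.6,0,-0.5,0,-4,1],[0,4.6,0,-0.2,0,-4.1,1],[0,4.6,0,0.2,0,-4.1,1],[0,4.6,0,0.5,0,-4.1,1]]'
python3 - <<'E'
from h import *
to(450,-90,240,-0.2)
cv2.imwrite("pics/w1.png",cams.grab_frame("wrist"))
E
```

```text
clock: 1.82
eef_pos: [439.3, -89.1, 237.8]
tcp_rot: [-1.57, -0.001, -0.237]
contact_force: [0.7, 0.3, -0.2]
opening: 1.001
t 1.82 pos [439.3 -89.1 237.8] rpy [-1.5701e+00 -1.1000e-03 -2.3710e-01] open 1.001 F [ 0.7  0.3 -0.2]
shift cm [ 1.06 -0.21  0.16]
turn deg [-0.04 -2.13  0.07]
```

View pics/w1.png

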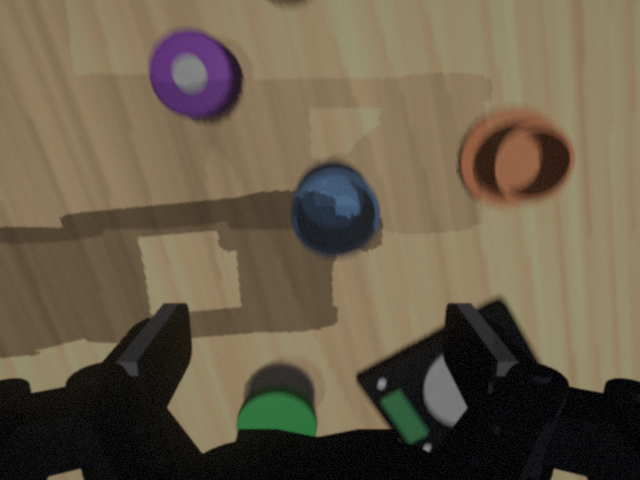

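The blue cup is at wrist-view pixel (336,210), the copper chamber at (516,157), and the scale at lower right. I'll fit the cup rim here and check it against the top view.

```bash
cat >> h.py <<'E'
def wfit(nm,img,c,roi,f,z,R):
    hsv=cv2.cvtColor(cv2.GaussianBlur(img,(3,3),0),cv2.COLOR_BGR2HSV)
    x0,y0,x1,y1=roi; m=np.zeros(img.shape[:2],np.uint8); m[y0:y1,x0:x1]=f(hsv[y0:y1,x0:x1].astype(int))*255
    cs,_=cv2.findContours(m,cv2.RETR_EXTERNAL,cv2.CHAIN_APPROX_NONE); k=max(cs,key=cv2.contourArea)
    h=cv2.convexHull(k)[:,0]; P=[]
    for a,b in zip(h,np.roll(h,-1,0)):
        n=max(1,int(np.hypot(*(b-a)))); P+= [a+(b-a)*i/n for i in range(n)]
    ce,rr,sd=circ(c,P,z); print(nm,"px",np.mean(P,0).round(1),"xy",ce.round(1),"R",rr.round(1),"exp",R,"sd",sd.round(2)); return ce
blue=lambda h:(h[...,0]>90)&(h[...,0]<125)&(h[...,1]>60)&(h[...,2]>25)
copper=lambda h:(h[...,0]<15)&(h[...,1]>135)&(h[...,2]>30)
red=lambda h:((h[...,0]<6)|(h[...,0]>170))&(h[...,1]>140)&(h[...,2]>40)
grey=lambda h:(h[...,1]<60)&(h[...,2]>70)
E
python3 - <<'E'
from h import *
im=cv2.imread("pics/w1.png");c=cam("wrist")
wfit("cup",im,c,(280,150,395,270),blue,75,32)
wfit("chamber",im,c,(450,90,585,220),copper,9.5,42)
print("pred cup rim",proj(c,(450,-90,75)),"tcp",proj(c,r.sense()["eef_pos"]), "tip", proj(c,r.sense()["eef_pos"]-[0,0,11]))
E
```

```text
cup px [334.6 209.7] xy [451.1 -95.4] R 30.5 exp 32 sd 0.94
chamber px [514.6 158.9] xy [ 607.  -105.3] R 40.9 exp 42 sd 4.31
pred cup rim [330.93202074 203.98363949] tcp [319.79468403 325.85939574] tip [319.55370091 311.41832374]
```

Run:
```python
from h import *
im=cv2.imread("pics/w1.png");c=cam("wrist")
for P,Rr,col in (((450,-90,75),32,(0,255,0)),((451,-95.4,75),32,(0,0,255)),((450,-90,0),32,(255,255,0)),((606,-93,9.5),42,(0,255,0)),((540.5,-296.4,20),45,(0,255,0))):
    pts=np.array([proj(c,(P[0]+Rr*np.cos(a),P[1]+Rr*np.sin(a),P[2])) for a in np.linspace(0,6.28,60)]);cv2.polylines(im,[np.round(pts*8).astype(np.int32)],True,col,1,cv2.LINE_AA,3)
cv2.imwrite("pics/w1z.png",cv2.resize(im[80:440,270:600],(733,600) if False else (550,600)))
```

```text
(no output)
```

View pics/w1z.png

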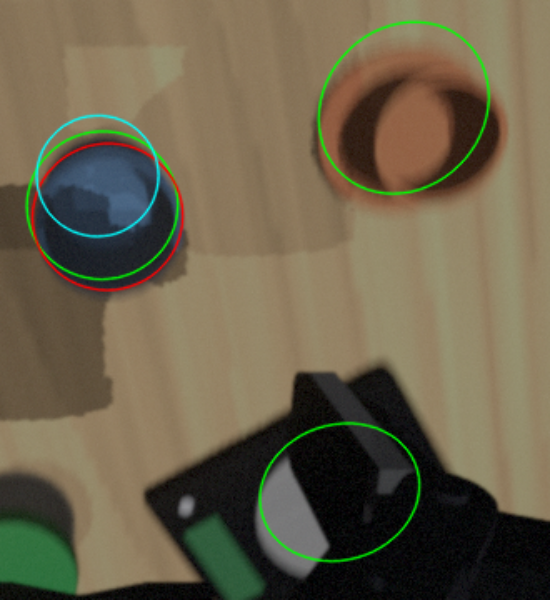

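The picture was taken while the arm was still settling, so the overlay is unreliable. I'll move above the cup, let it settle, and look again.

```bash
python3 -m crank '[[0,-2,0,1,1,0.2,1],[0,0,0,0,2,0,1],[0,0,0,0,2,0,1],[0,0,0,0,0,0,1],[0,0,0,0,0,0,1],[0,0,0,0,0,0,1],[0,0,0,0,0,0,1],[0,0,0,0,0,0,1],[0,0,0,0,0,0,1],[0,0,0,0,0,0,1]]' >/dev/null
cat >> h.py <<'E'
def snap(name,n="wrist"):
    s=r.sense(); c=cam(n,s); im=cams.grab_frame(n); cv2.imwrite(f"pics/{name}.png",im); return c,im
def draw(im,c,L):
    im=im.copy()
    for P,Rr,col in L:
        pts=np.array([proj(c,(P[0]+Rr*np.cos(a),P[1]+Rr*np.sin(a),P[2])) for a in np.linspace(0,6.28,60)]);cv2.polylines(im,[np.round(pts*8).astype(np.int32)],True,col,1,cv2.LINE_AA,3)
    return im
E
python3 - <<'E'
from h import *
to(450,-90,240,-0.2)
c,im=snap("w2")
wfit("cup",im,c,(270,140,420,330),blue,75,32)
im=draw(im,c,[((450,-90,75),32,(0,255,0)),((450,-90,0),32,(255,255,0)),((606,-93,9.5),42,(0,255,0)),((540.5,-296.4,20),45,(0,255,0))])
cv2.imwrite("pics/w2z.png",im)
E
```

```text
t 2.7 pos [ 450.8 -102.2  190.7] rpy [-1.5744 -0.0076 -0.2208] open 1.002 F [0.  0.2 0.4]
shift cm [-0.3  -4.93  1.16]
turn deg [ 0.21 -1.19  0.44]
cup px [314.8 208.9] xy [452.7 -88.2] R 30.6 exp 32 sd 1.32
```

View pics/w2z.png

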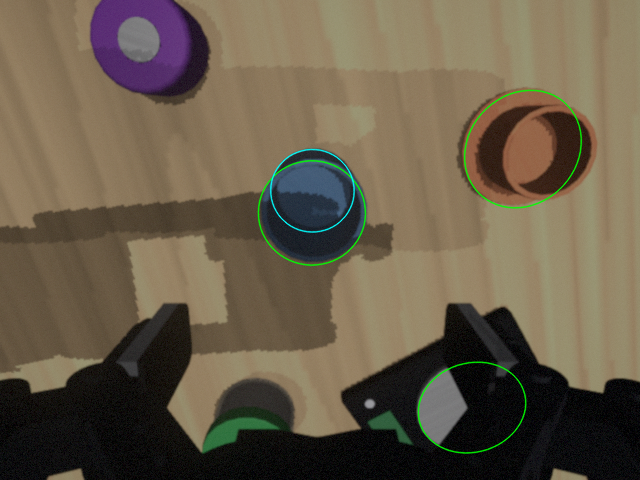

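```bash
python3 -m crank '[[0.2,0,0.4,-0.2,0,0.6,1],[0,0,0,0,1,0.6,1],[0,0,0,0,1.5,0,1],[0,0,0,0,2,0,1],[0,0,0,0,1,0,1],[0,0,0,0,0.5,0,1],[0,0,0,0,0,0,1],[0,0,0,0,0,0,1],[0,0,0,0,0,0,1],[0,0,0,0,0,0,1]]' >/dev/null
python3 - <<'E'
from h import *
to(451,-89.5,37,-0.2)
c,im=snap("w3")
wfit("cup",im,c,(250,200,440,400),blue,75,32)
E
```

```text
t 3.58 pos [452.8 -86.  127.4] rpy [-1.5696 -0.0025 -0.2201] open 1.001 F [ 1.1  0.1 -0.5]
shift cm [-0.12  9.04 -0.39]
turn deg [-0.07 -1.15  0.14]
cup px [316.8 269.5] xy [451.8 -86.5] R 32.0 exp 32 sd 1.26
```

```bash
python3 -m crank '[[0,0,0,-0.1,1,-0.2,1],[0,0,0,0,2,0,1],[0,0,0,0,2,0,1],[0,0,0,0,1.8,0,1],[0,0,0,0,1,0,1],[0,0,0,0,0.6,0,1],[0,0,0,0,0.3,0,1],[0,0,0,0,0,0,1],[0,0,0,0,0,0,1],[0,0,0,0,0,0,1]]'
python3 - <<'E'
from h import *
to(451,-88,37,-0.2)
E
```

```text
clock: 4.47
eef_pos: [455.0, -89.7, 38.1]
tcp_rot: [-1.57, -0.013, -0.221]
contact_force: [0.2, -0.2, 0.4]
opening: 1.001
t 4.47 pos [455.  -89.7  38.1] rpy [-1.5695 -0.0127 -0.221 ] open 1.001 F [ 0.2 -0.2  0.4]
shift cm [-0.42  0.1   0.07]
turn deg [-0.07 -1.2   0.73]
```

```bash
python3 -m crank '[[0,0,0.7,-0.4,0,0,1],[0,0,0,0,0,0,1],[0,0,0,0,0,0,-1],[0,0,0,0,0,0,-1],[0,0,0,0,0,0,-1],[0,0,0,0,0,0,-1],[0,0,0,0,0,0,-1],[0,0,0,0,0,0,-1],[0,0,0,0,0,0,-1],[0,0,0,0,0,0,-1]]' 40
python3 - <<'E'
from h import *
to(451,-88,37,-0.2)
E
```

```text
clock: 5.3
eef_pos: [452.1, -88.9, 40.4]
tcp_rot: [-1.569, -0.003, -0.221]
contact_force: [-1.0, -0.3, -2.6]
opening: 0.745
t 5.3 pos [452.1 -88.9  40.4] rpy [-1.5694 -0.0034 -0.2209] open 0.745 F [-1.  -0.3 -2.6]
shift cm [-0.12  0.34  0.07]
turn deg [-0.08 -1.2   0.2 ]
```

```bash
python3 -m crank '[[0,0,0,0,-1,0,-1],[0,0,0,0,-2,0,-1],[0,0,0,0,-2.5,0,-1],[0,0,0,0,-2,0,-1],[0,0,0,0,-1,0,-1],[0,0,0,0,-0.5,0,-1],[0,0,0,0,0,0,-1],[0,0,0,0,0,0,-1],[0,0,0,0,0,0,-1],[0,0,0,0,0,0,-1]]' 40
python3 - <<'E'
from h import *
to(540.5,-296.4,110,-0.22)
E
```

```text
clock: 6.13
eef_pos: [449.7, -88.6, 136.1]
tcp_rot: [-1.569, 0.0, -0.221]
contact_force: [0.2, -0.4, -0.9]
opening: 0.747
t 6.13 pos [449.7 -88.6 136.1] rpy [-1.5695e+00  1.0000e-04 -2.2090e-01] open 0.747 F [ 0.2 -0.4 -0.9]
shift cm [ 13.41   2.58 -18.29]
turn deg [-0.07 -0.05 -0.01]
```

```bash
python3 -m crank '[[0,0,0,1,0,-1.4,-1],[0,0,0,2,0,-2.8,-1],[0,0,0,2.4,0,-3.2,-1],[0,0,0,2.4,0,-3.2,-1],[0,0,0,2,0,-2.8,-1],[0,0,0,1.6,0.5,-2,-1],[0,0,0,1,0.5,-1.2,-1],[0,0,0,0.5,0,-0.6,-1],[0,0,0,0,0,0,-1],[0,0,0,0,0,0,-1]]' 40
python3 - <<'E'
from h import *
to(540.5,-296.4,110,-0.22)
c,im=snap("w4"); cv2.imwrite("pics/w4z.png",draw(im,c,[((540.5,-296.4,20),45,(0,255,0))]))
c,im=snap("t4","top"); cv2.imwrite("pics/t4z.png",cv2.resize(draw(im,c,[((540.5,-296.4,20),45,(0,255,0))])[120:360,330:590],(650,600)))
E
```

```text
clock: 6.97
eef_pos: [535.2, -291.1, 113.6]
tcp_rot: [-1.566, 0.017, -0.219]
contact_force: [0.0, 0.3, -2.3]
opening: 0.742
t 6.97 pos [ 535.2 -291.1  113.6] rpy [-1.566   0.0175 -0.2187] open 0.742 F [ 0.   0.3 -2.3]
shift cm [ 0.64  0.34 -0.41]
turn deg [-0.27  0.07 -1.  ]
```

View pics/w4z.png

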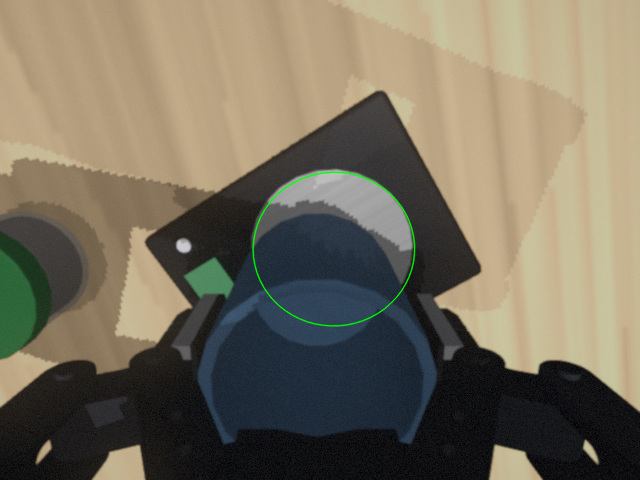

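View pics/t4z.png

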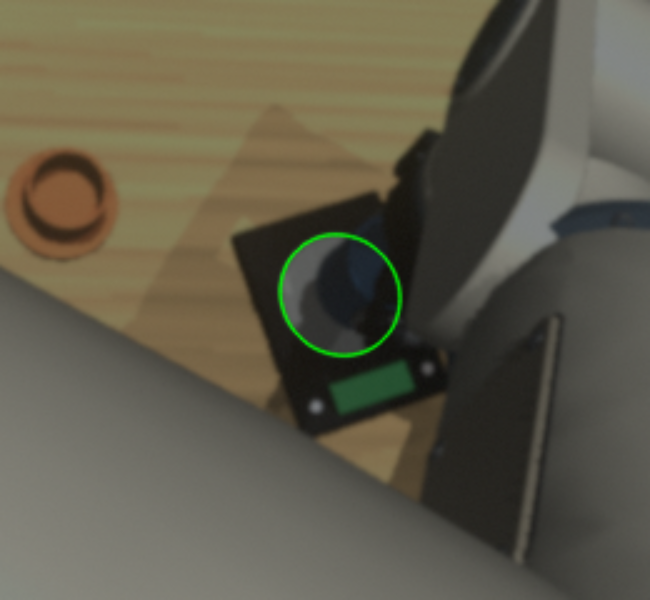

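The plate circle from the top view matches the plate edge in the wrist view at (335,248), to about 1 mm. Correcting the offset and lowering.

```bash
python3 -m crank '[[-0.2,0,-1,0.6,0,-0.4,-1],[0,0,0,0,1,0,-1],[0,0,0,0,1,0,-1],[0,0,0,0,1,0,-1],[0,0,0,0,0.6,0,-1],[0,0,0,0,0.4,0,-1],[0,0,0,0,0,0,-1],[0,0,0,0,0,0,-1],[0,0,0,0,0,0,-1],[0,0,0,0,0,0,-1]]' 40
python3 - <<'E'
from h import *
to(540.5,-296.4,61,-0.22)
c,im=snap("w5"); cv2.imwrite("pics/w5z.png",draw(im,c,[((540.5,-296.4,20),45,(0,255,0)),((540.5,-296.4,20),32,(0,255,255))]))
E
```

```text
clock: 7.9
eef_pos: [539.3, -291.6, 69.7]
tcp_rot: [-1.569, -0.0, -0.214]
contact_force: [-0.1, -0.1, -1.0]
opening: 0.741
t 7.9 pos [ 539.3 -291.6   69.7] rpy [-1.569e+00 -2.000e-04 -2.140e-01] open 0.741 F [-0.1 -0.1 -1. ]
shift cm [ 0.22  0.87 -0.45]
turn deg [-0.1   0.35  0.01]
```

View pics/w5z.png

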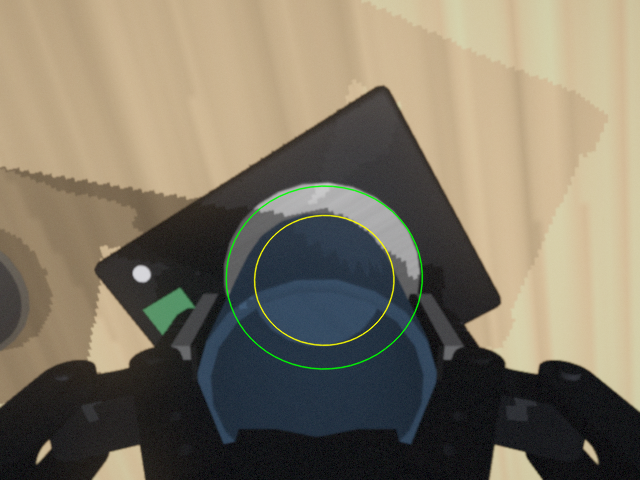

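```bash
python3 -m crank '[[0,0,0,0.2,0,-0.4,-1],[0,0,0,0,0,0,-1],[0,0,0,0,0.3,0,-1],[0,0,0,0,0.3,0,-1],[0,0,0,0,0.2,0,-1],[0,0,0,0,0.1,0,-1],[0,0,0,0,0,0,-1],[0,0,0,0,0,0,-1],[0,0,0,0,0,0,-1],[0,0,0,0,0,0,-1]]' 40
python3 - <<'E'
from h import *
to(540.5,-296.4,60.5,-0.22)
c,im=snap("w6"); cv2.imwrite("pics/w6z.png",draw(im,c,[((540.5,-296.4,20),45,(0,255,0)),((540.5,-296.4,20),32,(0,255,255))]))
E
```

```text
clock: 8.78
eef_pos: [541.2, -297.0, 60.9]
tcp_rot: [-1.57, -0.002, -0.214]
contact_force: [-0.4, 0.2, -1.5]
opening: 0.74
t 8.78 pos [ 541.2 -297.    60.9] rpy [-1.5696 -0.0023 -0.2144] open 0.74 F [-0.4  0.2 -1.5]
shift cm [-0.09  0.04  0.05]
turn deg [-0.07  0.32  0.13]
```

View pics/w6z.png

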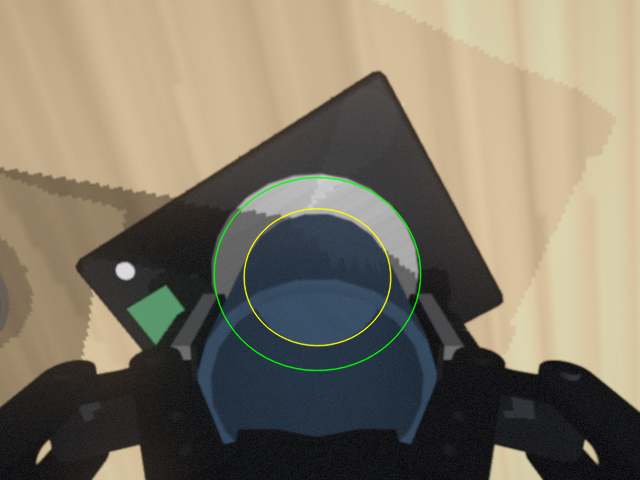

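```bash
python3 -m crank '[[0,0,0,-0.1,-0.1,0.2,-1],[0,0,0,0,0,0,-1],[0,0,0,0,0.2,0,-1],[0,0,0,0,0.1,0,-1],[0,0,0,0,0,0,-1],[0,0,0,0,0,0,-1],[0,0,0,0,0,0,-1],[0,0,0,0,0,0,-1],[0,0,0,0,0,0,-1],[0,0,0,0,0,0,-1]]' 40
python3 - <<'E'
from h import *
to(540.5,-296.4,60.5,-0.22)
E
```

```text
clock: 9.67
eef_pos: [541.2, -294.8, 60.4]
tcp_rot: [-1.57, -0.004, -0.214]
contact_force: [-0.5, 0.1, 0.7]
opening: 0.743
t 9.67 pos [ 541.2 -294.8   60.4] rpy [-1.5702 -0.0037 -0.214 ] open 0.743 F [-0.5  0.1  0.7]
shift cm [-0.04 -0.01 -0.17]
turn deg [-0.03  0.34  0.21]
```

```bash
python3 -m crank '[[0,0,0,0,0,0,1],[0,0,0,0,0,0,1],[0,0,0,0,0,0,1],[0,0,0,0,0,0,1],[0,0,0,0,-0.5,0,1],[0,0,0,0,-1,0,1],[0,0,0,0,-2,0,1],[0,0,0,0,-3,0,1],[0,0,0,0,-3,0,1],[0,0,0,0,-2,0,1]]' 40
python3 - <<'E'
from h import *
to(606,-93,200,-0.22)
E
```

```text
clock: 10.5
eef_pos: [538.2, -293.4, 177.8]
tcp_rot: [-1.568, 0.005, -0.214]
contact_force: [1.2, 0.3, 0.6]
opening: 0.999
t 10.5 pos [ 538.2 -293.4  177.8] rpy [-1.5677  0.0046 -0.2141] open 0.999 F [1.2 0.3 0.6]
shift cm [ 2.36 -2.16 21.03]
turn deg [-0.17  0.34 -0.26]
```

```bash
python3 -m crank '[[0,0,-0.3,0.2,0,2,1],[0,0,0,0.3,0,3,1],[0,0,0,0.4,0,3.5,1],[0,0,0,0.5,0,3.5,1],[0,0,0,0.4,0,3,1],[0,0,0,0.3,0,2.4,1],[0,0,0,0.2,0,1.5,1],[0,0,0,0.1,0,1,1],[0,0,0,0,0,0.5,1],[0,0,0,0,0,0,1]]' 40
python3 - <<'E'
from h import *
to(606,-93,200,-0.22)
c,im=snap("w7"); cv2.imwrite("pics/w7z.png",draw(im,c,[((606,-93,9.5),42,(0,255,0)),((606,-93,50),30,(0,255,255))]))
c,im=snap("t7","top"); cv2.imwrite("pics/t7z.png",cv2.resize(draw(im,c,[((540.5,-296.4,20),45,(0,255,0)),((540.5,-296.4,95),32,(0,255,255)),((606,-93,9.5),42,(0,255,0))])[120:360,330:590],(650,600)))
E
```

```text
clock: 11.33
eef_pos: [612.6, -94.2, 197.2]
tcp_rot: [-1.571, -0.023, -0.217]
contact_force: [0.5, -0.7, 0.0]
opening: 0.998
t 11.33 pos [612.6 -94.2 197.2] rpy [-1.5713 -0.0235 -0.2174] open 0.998 F [ 0.5 -0.7  0. ]
shift cm [-0.67 -0.29 -0.03]
turn deg [0.03 0.15 1.35]
```

View pics/w7z.png

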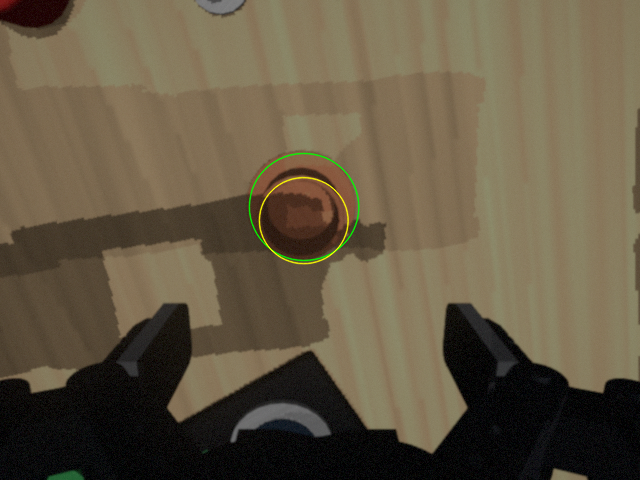

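View pics/t7z.png

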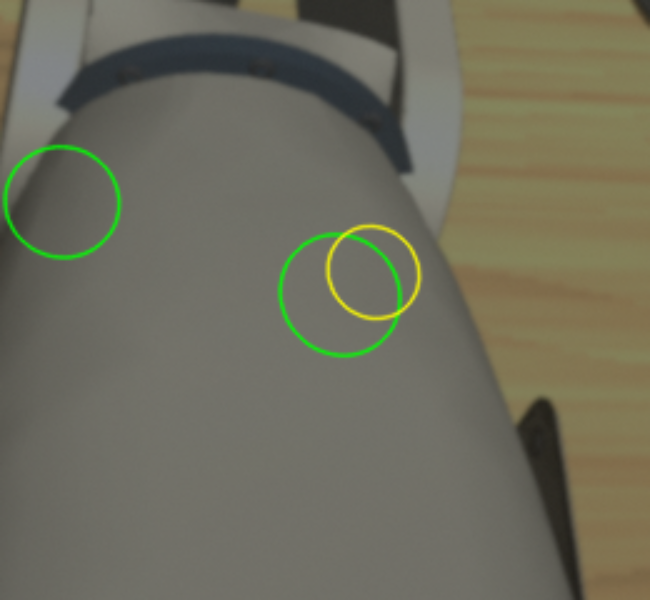

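```bash
python3 -m crank '[[0,0,1.3,-0.7,0,0,1],[0,0,0,0,1,0,1],[0,0,0,0,2,0,1],[0,0,0,0,2,0,1],[0,0,0,0,1,0,1],[0,0,0,0,0.5,0,1],[0,0,0,0,0.2,0,1],[0,0,0,0,0,0,1],[0,0,0,0,0,0,1],[0,0,0,0,0,0,1]]' 40
python3 - <<'E'
from h import *
to(606,-93,40,-0.22)
c,im=snap("w8"); 
wfit("flange",im,c,(210,180,440,400),copper,9.5,42)
cv2.imwrite("pics/w8z.png",draw(im,c,[((606,-93,9.5),42,(0,255,0)),((606,-93,50),30,(0,255,255)),((606,-93,50),26,(0,255,255))]))
E
```

```text
clock: 12.27
eef_pos: [602.6, -100.3, 125.8]
tcp_rot: [-1.573, 0.004, -0.226]
contact_force: [0.8, 0.4, -0.1]
opening: 1.002
t 12.27 pos [ 602.6 -100.3  125.8] rpy [-1.5728  0.0036 -0.226 ] open 1.002 F [ 0.8  0.4 -0.1]
shift cm [0.2  8.58 0.81]
turn deg [ 0.11 -0.34 -0.21]
flange px [318.3 225.9] xy [602.4 -97.9] R 38.9 exp 42 sd 3.81
```

View pics/w8z.png

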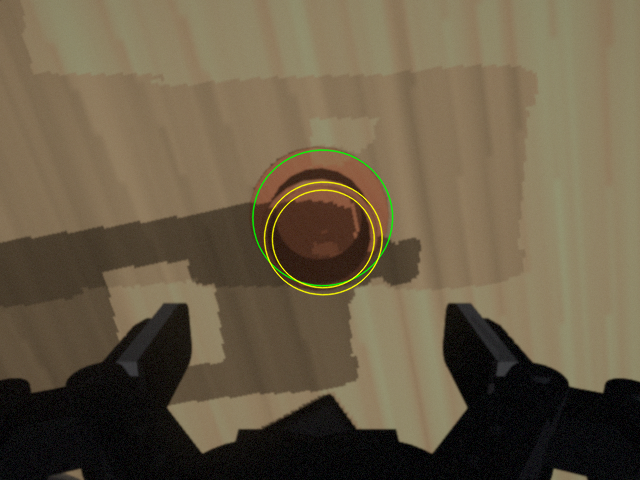

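```bash
python3 -m crank '[[0,0,0,0.1,0.6,0.9,1],[0,0,0,0,2,0,1],[0,0,0,0,2,0,1],[0,0,0,0,1.6,0,1],[0,0,0,0,1.0,0,1],[0,0,0,0,0.6,0,1],[0,0,0,0,0.3,0,1],[0,0,0,0,0,0,1],[0,0,0,0,0,0,1],[0,0,0,0,0,0,1]]' 40
python3 - <<'E'
from h import *
to(605,-91.5,26,-0.22)
E
```

```text
clock: 13.15
eef_pos: [611.9, -88.3, 46.3]
tcp_rot: [-1.571, -0.008, -0.225]
contact_force: [-0.2, 0.3, -0.3]
opening: 1.0
t 13.15 pos [611.9 -88.3  46.3] rpy [-1.5711 -0.0084 -0.2251] open 1.0 F [-0.2  0.3 -0.3]
shift cm [-0.62  2.02 -0.47]
turn deg [ 0.02 -0.29  0.48]
```

```bash
python3 -m crank '[[0,0,0.4,-0.6,0,-0.4,1],[0,0,0,0,0.7,0,1],[0,0,0,0,0.6,0,1],[0,0,0,0,0.3,0,1],[0,0,0,0,0,0,1],[0,0,0,0,0,0,1],[0,0,0,0,0,0,1],[0,0,0,0,0,0,1],[0,0,0,0,0,0,1],[0,0,0,0,0,0,1]]' 40
python3 - <<'E'
from h import *
to(605,-91.5,26,-0.22)
E
```

```text
clock: 13.98
eef_pos: [605.8, -91.7, 30.7]
tcp_rot: [-1.571, -0.004, -0.226]
contact_force: [0.3, 1.0, -1.3]
opening: 1.003
t 13.98 pos [605.8 -91.7  30.7] rpy [-1.5708 -0.0041 -0.2258] open 1.003 F [ 0.3  1.  -1.3]
shift cm [-0.09  0.47 -0.  ]
turn deg [ 0.   -0.33  0.24]
```

```bash
python3 -m crank '[[0,0,0,0,0.4,0,1],[0,0,0,0,0,0,1],[0,0,0,0,0,0,-1],[0,0,0,0,0,0,-1],[0,0,0,0,0,0,-1],[0,0,0,0,0,0,-1],[0,0,0,0,0,0,-1],[0,0,0,0,0,0,-1],[0,0,0,0,0,0,-1],[0,0,0,0,0,0,-1]]' 40
python3 - <<'E'
from h import *
to(605,-91.5,26,-0.22)
c,im=snap("w9")
E
```

```text
clock: 14.82
eef_pos: [606.0, -91.6, 26.9]
tcp_rot: [-1.571, -0.004, -0.226]
contact_force: [0.2, -0.3, 0.7]
opening: 0.684
t 14.82 pos [606.  -91.6  26.9] rpy [-1.5708 -0.0044 -0.2257] open 0.684 F [ 0.2 -0.3  0.7]
shift cm [-0.1   0.09 -0.01]
turn deg [-0.   -0.33  0.25]
```

View pics/w9.png

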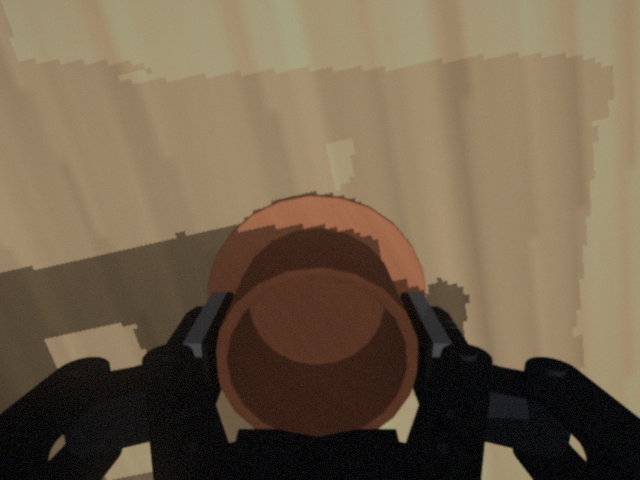

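```bash
python3 - <<'E'
from h import *
s=r.sense();c=cam("wrist",s)
P=[onz(c,(217,352),50),onz(c,(419,352),50),onz(c,(317,267),50),onz(c,(317,437),50)]
print(np.round(P,1)); to(606,-92,27)
print(onz(c,(210,285),9.5),onz(c,(425,285),9.5),onz(c,(317,194),9.5))
E
python3 -m crank '[[0,0,0,0,-1,0,-1],[0,0,0,0,-2,0,-1],[0,0,0,0,-3,0,-1],[0,0,0,0,-3,0,-1],[0,0,0,0,-3,0,-1],[0,0,0,0,-2,0,-1],[0,0,0,0,-1,0,-1],[0,0,0,0,0,0,-1],[0,0,0,0,0,0,-1],[0,0,0,0,0,0,-1]]' 40
python3 -c "from h import *;to(541,-295,150,-0.22)"
```

```text
[[ 577.7  -81.    50. ]
 [ 634.8  -94.2   50. ]
 [ 611.8  -62.    50. ]
 [ 599.3 -116.4   50. ]]
t 14.87 pos [606.1 -91.6  26.9] rpy [-1.5708 -0.0045 -0.2258] open 0.686 F [-0.4  0.2 -0.8]
shift cm [ 0.   -0.01 -0.04]
[567.53450942 -74.6148508    9.5       ] [646.8754722  -93.01960288   9.5       ] [614.81498199 -49.73347458   9.5       ]
clock: 15.7
eef_pos: [603.1, -91.1, 184.9]
tcp_rot: [-1.571, -0.0, -0.226]
contact_force: [0.2, -0.1, -1.5]
opening: 0.68
t 15.7 pos [603.1 -91.1 184.9] rpy [-1.5711e+00 -5.0000e-04 -2.2570e-01] open 0.68 F [ 0.2 -0.1 -1.5]
shift cm [ -1.49   3.5  -21.26]
turn deg [ 0.02 -0.33  0.03]
```

```bash
python3 -m crank '[[0,0,0,-0.2,0,-2,-1],[0,0,0,-0.2,0,-3,-1],[0,0,0,-0.2,0,-3.5,-1],[0,0,0,-0.2,0,-3.5,-1],[0,0,0,-0.2,0,-3.2,-1],[0,0,0,-0.2,0.2,-2.4,-1],[0,0,0,-0.2,0.2,-1.6,-1],[0,0,0,-0.1,0,-0.8,-1],[0,0,0,0,0,-0.2,-1],[0,0,0,0,0,0,-1]]' 40
python3 -m crank '[[0,0,0,0,0,0,-1],[0,0,0,0,0,0,-1],[0,0,0,0,0,0,-1],[0,0,0,0,0,0,-1],[0,0,0,0,0,0,-1],[0,0,0,0,0,0,-1],[0,0,0,0,0,0,-1],[0,0,0,0,0,0,-1],[0,0,0,0,0,0,-1],[0,0,0,0,0,0,-1]]' 40 >/dev/null
python3 - <<'E'
from h import *
to(541,-296,150,-0.22)
c,im=snap("w10"); 
cv2.imwrite("pics/w10z.png",draw(im,c,[((541,-295,20),45,(0,255,0)),((541,-295,95),32,(0,255,255))]))
c,im=snap("s10","scene"); cv2.imwrite("pics/s10z.png",cv2.resize(draw(im,c,[((540.5,-296.4,20),45,(0,255,0)),((541,-295,95),32,(0,255,255))])[180:360,60:300],(800,600)))
E
```

```text
clock: 16.53
eef_pos: [533.4, -288.2, 163.2]
tcp_rot: [-1.566, 0.024, -0.223]
contact_force: [0.0, 0.2, -1.8]
opening: 0.684
t 17.37 pos [ 535.4 -282.9  162.8] rpy [-1.5645  0.0245 -0.2172] open 0.681 F [ 0.5  0.1 -2.1]
shift cm [ 0.86  1.26 -1.17]
turn deg [-0.36  0.16 -1.4 ]
```

View pics/w10z.png

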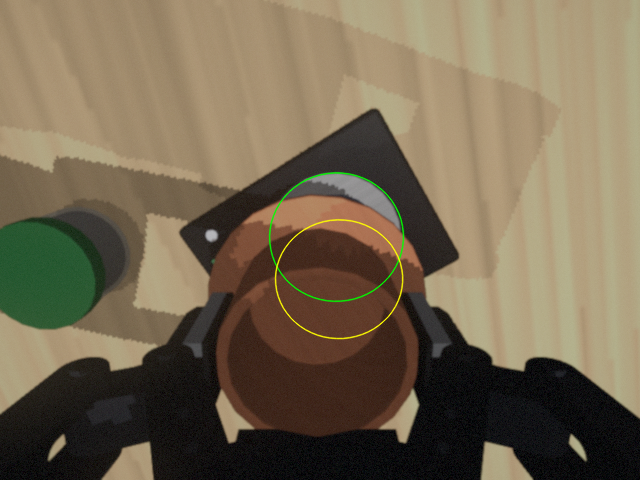

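View pics/s10z.png

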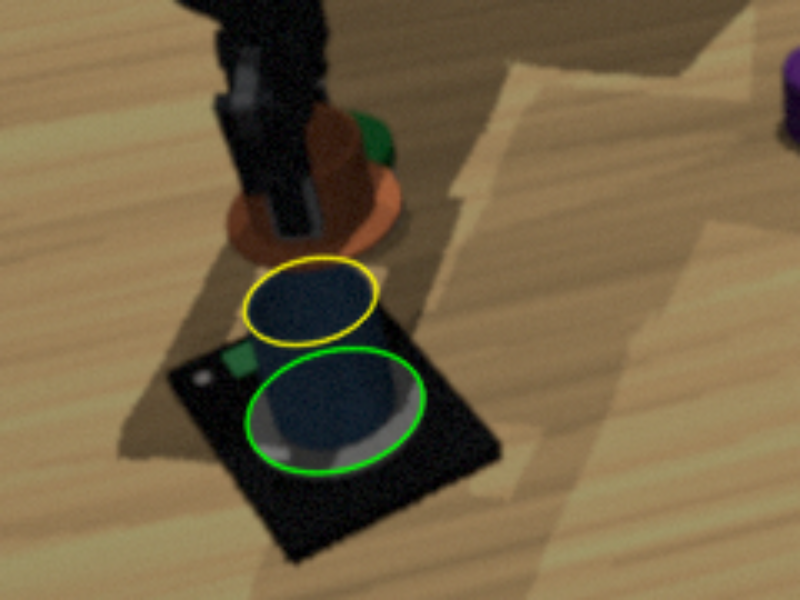

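Plate and cup both agree with the scene view: the rim ellipse at crop (311,301) and the plate at (336,411) overlay well. The cup is centred. Aligning the chamber now.

```bash
python3 -m crank '[[-0.3,0,-1.4,0.8,0,-1.2,-1],[0,0,0,0,0,0,-1],[0,0,0,0,1,0,-1],[0,0,0,0,1,0,-1],[0,0,0,0,0.5,0,-1],[0,0,0,0,0,0,-1],[0,0,0,0,0,0,-1],[0,0,0,0,0,0,-1],[0,0,0,0,0,0,-1],[0,0,0,0,0,0,-1]]' 40
python3 -c "from h import *;to(541,-296,130,-0.22)"
```

```text
clock: 18.3
eef_pos: [540.2, -297.5, 133.4]
tcp_rot: [-1.569, 0.0, -0.218]
contact_force: [0.8, 0.1, -0.9]
opening: 0.678
t 18.3 pos [ 540.2 -297.5  133.4] rpy [-1.5695e+00  2.0000e-04 -2.1800e-01] open 0.678 F [ 0.8  0.1 -0.9]
shift cm [0.05 0.34 0.17]
turn deg [-0.08  0.11 -0.01]
```

```bash
python3 -m crank '[[0,0,0,0.1,0,0.1,-1],[0,0,0,0,0.3,0,-1],[0,0,0,0,0.3,0,-1],[0,0,0,0,0.3,0,-1],[0,0,0,0,0,0,-1],[0,0,0,0,0,0,-1],[0,0,0,0,0,0,-1],[0,0,0,0,0,0,-1],[0,0,0,0,0,0,-1],[0,0,0,0,0,0,-1]]' 40
python3 - <<'E'
from h import *
to(541,-296,116,-0.22)
c,im=snap("s11","scene"); cv2.imwrite("pics/s11z.png",cv2.resize(im[180:360,60:300],(800,600)))
E
```

```text
clock: 19.13
eef_pos: [542.1, -296.8, 124.4]
tcp_rot: [-1.57, -0.001, -0.218]
contact_force: [0.2, 0.8, -1.8]
opening: 0.682
t 19.13 pos [ 542.1 -296.8  124.4] rpy [-1.5699e+00 -1.3000e-03 -2.1790e-01] open 0.682 F [ 0.2  0.8 -1.8]
shift cm [-0.13  0.84  0.05]
turn deg [-0.05  0.12  0.08]
```

View pics/s11z.png

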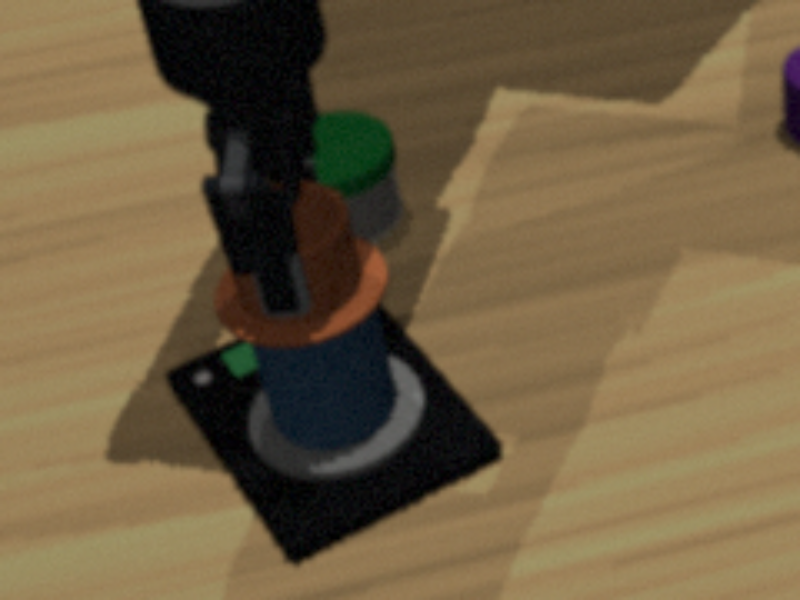

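Run:
```python
from h import *
im=cv2.imread("pics/s11.png");c=cam("scene")
wfit("flange",im,c,(110,220,185,290),lambda h:(h[...,0]<14)&(h[...,1]>150)&(h[...,2]>90),107,42)
wfit("plate",im,c,(120,280,195,330),grey,20,45)
o=cv2.resize(draw(im,c,[((541,-295,107),42,(0,255,0)),((541,-295,20),32,(0,255,0)),((540.5,-296.4,20),45,(0,255,255))])[180:360,60:300],(800,600));cv2.imwrite("pics/s11y.png",o)
```

```text
flange px [165.1 268.8] xy [ 555.9 -278. ] R 23.0 exp 42 sd 8.23
plate px [171.2 306.5] xy [ 553.3 -281.3] R 29.8 exp 45 sd 9.19
```

View pics/s11y.png

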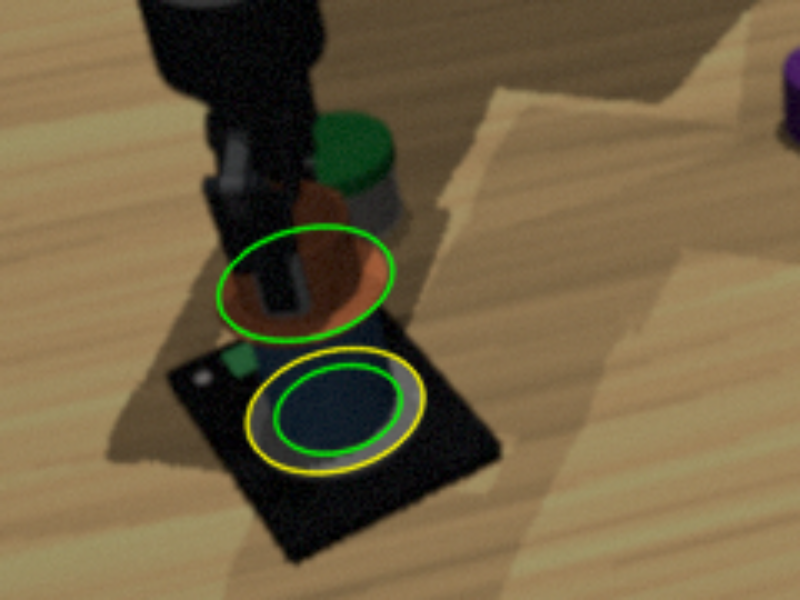

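Run:
```python
from h import *
im=cv2.imread("pics/s11.png")
g=np.clip(im[255:330,120:200].astype(float)*3,0,255).astype(np.uint8)
cv2.imwrite("pics/s11q.png",cv2.resize(g,(640,600),interpolation=cv2.INTER_CUBIC))
```

```text
(no output)
```

View pics/s11q.png

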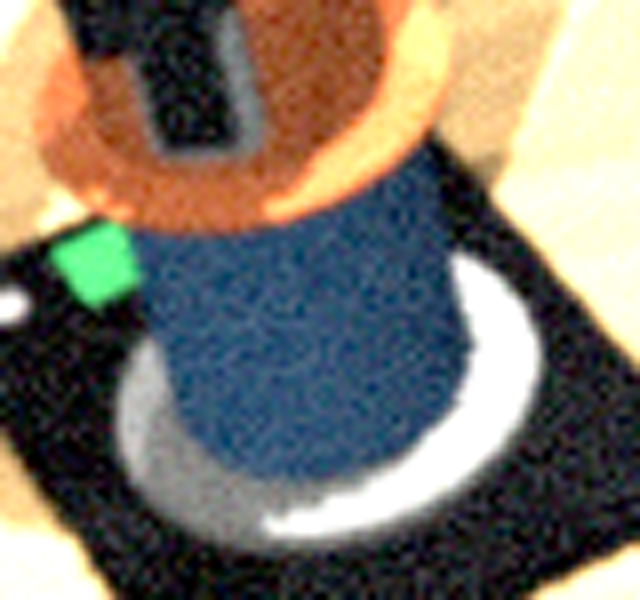

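```bash
cat >> h.py <<'E'
from scipy.optimize import least_squares
def fitR(c,pts,z,R):
    P=np.array([onz(c,p,z)[:2] for p in pts]); s=least_squares(lambda q:np.hypot(*(P-q).T)-R,P.mean(0)-[10,0]); return s.x,np.sqrt(np.mean(s.fun**2))
E
python3 - <<'E'
from h import *
c=cam("scene")
f=lambda L:[(120+(x+.5)/8-.5,255+(y+.5)/8-.5) for x,y in L]
print("cup base",fitR(c,f([(180,410),(200,440),(235,465),(270,476),(310,478),(350,470),(395,448),(430,420),(455,390)]),20,32))
print("plate",fitR(c,f([(117,420),(125,460),(150,500),(190,532),(240,547),(300,547),(370,532),(430,507),(490,465),(525,420),(540,370),(530,320)]),20,45))
print("flange",fitR(c,f([(45,150),(70,190),(110,215),(160,230),(220,230),(280,222),(340,198),(390,165),(430,120),(450,70)]),104,42))
E
```

```text
cup base (array([ 536.42119551, -296.37304529]), np.float64(0.8691405897918886))
plate (array([ 544.23798182, -296.0901481 ]), np.float64(0.5365601542138372))
flange (array([ 540.73640176, -297.28364416]), np.float64(0.5413598649953337))
```

The scene fit puts the flange at (541,-297), which agrees with the TCP. The plate fit from its front edge is biased by the plate's 6 mm side, so I'm keeping the top-view value. Lowering the chamber.

```bash
python3 -m crank '[[0,0,0,-0.1,0.2,0.1,-1],[0,0,0,0,0.3,0,-1],[0,0,0,0,0.2,0,-1],[0,0,0,0,0.1,0,-1],[0,0,0,0,0,0,-1],[0,0,0,0,0,0,-1],[0,0,0,0,0,0,-1],[0,0,0,0,0,0,-1],[0,0,0,0,0,0,-1],[0,0,0,0,0,0,-1]]' 40
python3 -c "from h import *;to(541,-296,116,-0.22)"
```

```text
clock: 20.02
eef_pos: [541.5, -295.6, 115.9]
tcp_rot: [-1.57, -0.002, -0.218]
contact_force: [-0.8, 0.7, -0.6]
opening: 0.684
t 20.02 pos [ 541.5 -295.6  115.9] rpy [-1.5701 -0.0019 -0.2178] open 0.684 F [-0.8  0.7 -0.6]
shift cm [-0.04 -0.01 -0.05]
turn deg [-0.04  0.12  0.11]
```

```bash
python3 -m crank '[[0,0,0,0,0.2,0,-1],[0,0,0,0,0.1,0,-1],[0,0,0,0,0,0,-1],[0,0,0,0,0,0,-1],[0,0,0,0,0,0,-1],[0,0,0,0,0,0,-1],[0,0,0,0,0,0,-1],[0,0,0,0,0,0,-1],[0,0,0,0,0,0,-1],[0,0,0,0,0,0,-1]]' 40
python3 -c "from h import *;to(541,-296,116,-0.22)"
```

```text
clock: 20.85
eef_pos: [541.9, -296.0, 115.9]
tcp_rot: [-1.571, -0.003, -0.218]
contact_force: [0.7, -0.0, -0.1]
opening: 0.683
t 20.85 pos [ 541.9 -296.   115.9] rpy [-1.5706 -0.003  -0.2178] open 0.683 F [ 0.7 -0.  -0.1]
shift cm [-0.09 -0.01 -0.02]
turn deg [-0.01  0.12  0.17]
```

Seated: the height stopped at 115.9 mm despite the extra lowering. Release, raise and look.

```bash
python3 -m crank '[[0,0,0,0,0,0,1],[0,0,0,0,0,0,1],[0,0,0,0,0,0,1],[0,0,0,0,0,0,1],[0,0,0,0,-0.5,0,1],[0,0,0,0,-1,0,1],[0,0,0,0,-2,0,1],[0,0,0,0,-3,0,1],[0,0,0,0,-3,0,1],[0,0,0,0,-2,0,1]]' 40 >/dev/null
python3 -m crank '[[0,0,0,0,0,1,1],[0,0,0,0,0,2,1],[0,0,0,0,0,2,1],[0,0,0,0,0,2,1],[0,0,0,0,0,1,1],[0,0,0,0,0,0.5,1],[0,0,0,0,0,0,1],[0,0,0,0,0,0,1],[0,0,0,0,0,0,1],[0,0,0,0,0,0,1]]' 40
python3 - <<'E'
from h import *
to(585,69,230,-0.22)
c,im=snap("w12"); cv2.imwrite("pics/w12z.png",draw(im,c,[((540.5,-296.4,20),45,(0,255,0)),((541,-296,98.5),42,(0,255,255)),((541,-296,139),26,(255,255,0))]))
c,im=snap("s12","scene"); cv2.imwrite("pics/s12z.png",cv2.resize(draw(im,c,[((541,-296,98.5),42,(0,255,255)),((541,-296,139),30,(255,255,0))])[180:360,60:300],(800,600)))
E
```

```text
clock: 22.52
eef_pos: [560.2, -210.1, 242.8]
tcp_rot: [-1.572, -0.007, -0.219]
contact_force: [0.2, -0.2, 0.3]
opening: 0.998
t 22.52 pos [ 560.2 -210.1  242.8] rpy [-1.5721 -0.0068 -0.2191] open 0.998 F [ 0.2 -0.2  0.3]
shift cm [-3.65  1.22 27.78]
turn deg [0.07 0.05 0.39]
```

View pics/w12z.png

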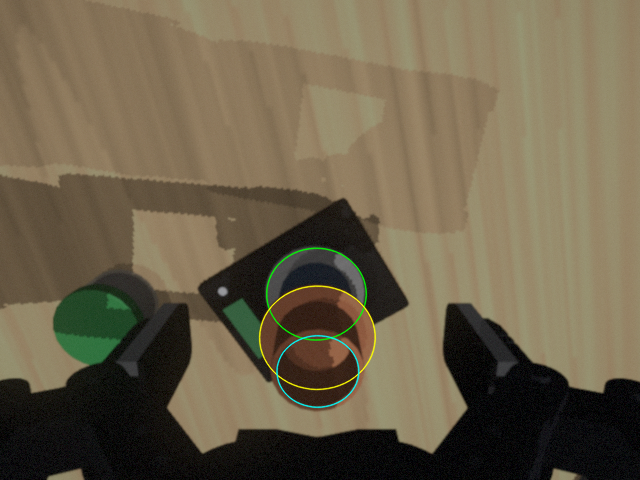

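View pics/s12z.png

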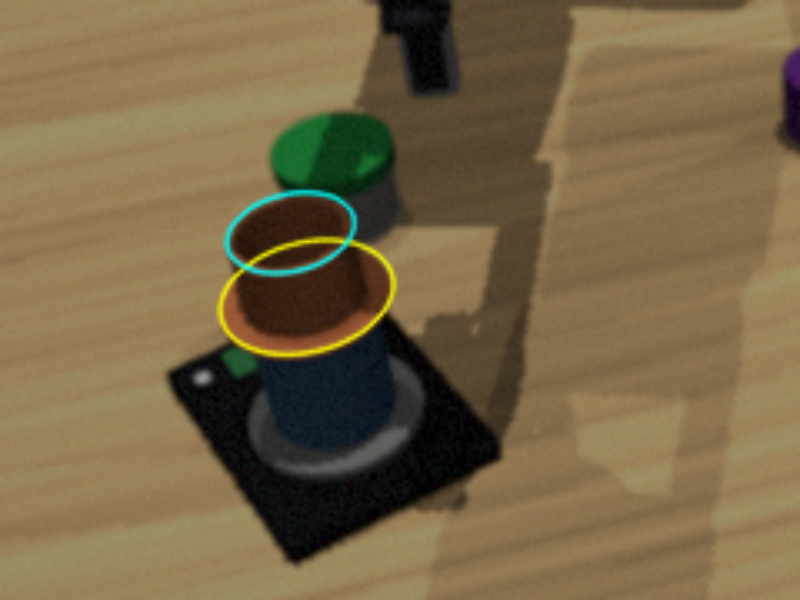

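Run:
```python
from h import *
im=cv2.imread("pics/w12.png")
g=np.clip(im[230:310,260:375].astype(float)*2.2,0,255).astype(np.uint8)
cv2.imwrite("pics/w12q.png",cv2.resize(g,(800,557),interpolation=cv2.INTER_CUBIC))
```

```text
(no output)
```

View pics/w12q.png

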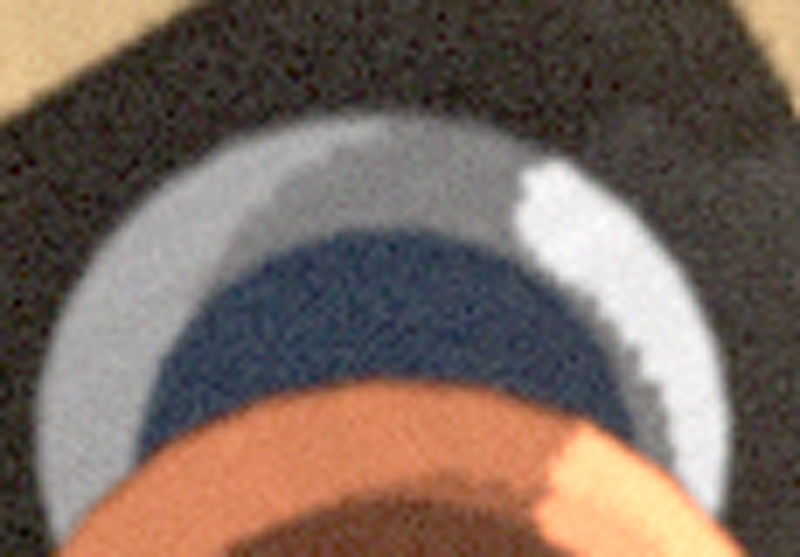

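```bash
python3 -m crank '[[0,0,0.3,-0.3,0,2,0],[0,0,0,-0.4,0,3.4,0],[0,0,0,-0.5,0,4,0],[0,0,0,-0.6,0,4,0],[0,0,0,-0.6,0,4,0],[0,0,0,-0.5,0,4,0],[0,0,0,-0.4,0,3,0],[0,0,0,-0.3,0,2,0],[0,0,0,-0.1,0,1,0],[0,0,0,0,0,0.3,0]]' 40
python3 -m crank '[[0,0,0,0,0.5,0,0],[0,0,0,0,0.5,0,0],[0,0,0,0,0.3,0,0],[0,0,0,0,0,0,0],[0,0,0,0,0,0,0],[0,0,0,0,0,0,0],[0,0,0,0,0,0,0],[0,0,0,0,0,0,0],[0,0,0,0,0,0,0],[0,0,0,0,0,0,0]]' 40 >/dev/null
python3 - <<'E'
from h import *
to(585,69,150,-0.22)
c,im=snap("w13"); cv2.imwrite("pics/w13z.png",draw(im,c,[((585,69,6),21,(0,255,0)),((585,69,74),7,(0,255,255))]))
E
```

```text
clock: 23.45
eef_pos: [586.9, 72.8, 241.2]
tcp_rot: [-1.573, -0.003, -0.231]
contact_force: [-0.9, 0.1, 0.3]
opening: 0.501
t 24.28 pos [587.   65.7 226.2] rpy [-1.5757 -0.0022 -0.237 ] open 0.5 F [-0.2  0.4  0.4]
shift cm [-0.29  7.62  0.31]
turn deg [ 0.28 -0.98  0.12]
```

View pics/w13z.png

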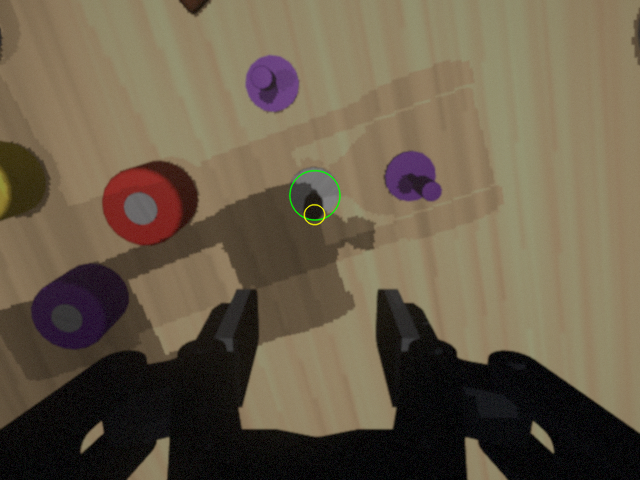

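```bash
python3 -m crank '[[0.2,0,0,-0.3,0.6,0.4,0],[0,0,0,0,2,0,0],[0,0,0,0,3,0,0],[0,0,0,0,3,0,0],[0,0,0,0,2,0,0],[0,0,0,0,1,0,0],[0,0,0,0,0.4,0,0],[0,0,0,0,0,0,0],[0,0,0,0,0,0,0],[0,0,0,0,0,0,0]]' 30
python3 - <<'E'
from h import *
to(585,69.5,58,-0.237)
c,im=snap("w14"); cv2.imwrite("pics/w14z.png",draw(im,c,[((585,69.5,6),21,(0,255,0)),((585,69.5,74),7,(0,255,255))]))
E
```

```text
clock: 25.17
eef_pos: [586.9, 73.6, 103.5]
tcp_rot: [-1.568, -0.008, -0.236]
contact_force: [0.3, -0.6, -0.2]
opening: 0.499
t 25.17 pos [586.9  73.6 103.5] rpy [-1.568  -0.0082 -0.2359] open 0.499 F [ 0.3 -0.6 -0.2]
shift cm [-0.13  4.54 -0.45]
turn deg [-0.16  0.07  0.47]
```

View pics/w14z.png

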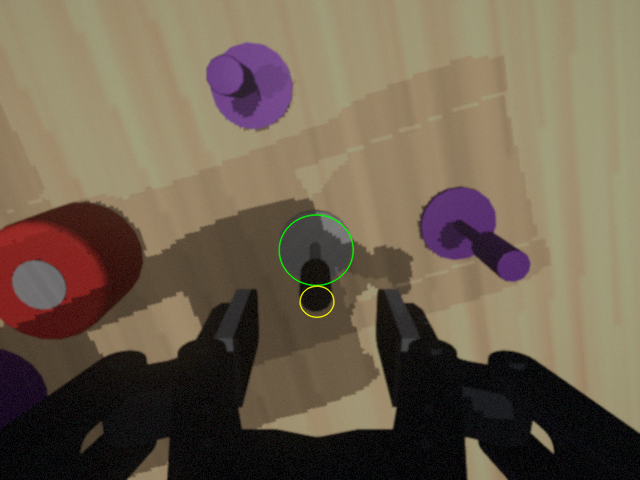

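```bash
python3 -m crank '[[-0.1,0,0.4,-0.2,0.3,-0.2,0],[0,0,0,0,1,0,0],[0,0,0,0,1,0,0],[0,0,0,0,0.8,0,0],[0,0,0,0,0.5,0,0],[0,0,0,0,0.2,0,0],[0,0,0,0,0,0,0],[0,0,0,0,0,0,0],[0,0,0,0,0,0,0],[0,0,0,0,0,0,0]]' 30
python3 - <<'E'
from h import *
to(585,71,58,-0.237)
E
```

```text
clock: 26.05
eef_pos: [586.4, 72.1, 63.9]
tcp_rot: [-1.568, -0.005, -0.236]
contact_force: [0.5, 0.8, -0.9]
opening: 0.503
t 26.05 pos [586.4  72.1  63.9] rpy [-1.5683 -0.0048 -0.2362] open 0.503 F [ 0.5  0.8 -0.9]
shift cm [-0.11  0.59 -0.14]
turn deg [-0.15  0.05  0.28]
```

```bash
python3 -m crank '[[-0.1,0,0.2,-0.1,0.3,-0.1,0],[0,0,0,0,0.2,0,0],[0,0,0,0,0,0,0],[0,0,0,0,0,0,-1],[0,0,0,0,0,0,-1],[0,0,0,0,0,0,-1],[0,0,0,0,0,0,-1],[0,0,0,0,0,0,-1],[0,0,0,0,0,0,-1],[0,0,0,0,0,0,-1]]' 30
python3 - <<'E'
from h import *
to(585,71,58,-0.237)
c,im=snap("w15")
E
```

```text
clock: 26.88
eef_pos: [585.8, 71.3, 59.5]
tcp_rot: [-1.569, -0.003, -0.236]
contact_force: [0.1, 0.0, -1.0]
opening: 0.149
t 26.88 pos [585.8  71.3  59.5] rpy [-1.5695 -0.0029 -0.2362] open 0.149 F [ 0.1  0.  -1. ]
shift cm [-0.07  0.15 -0.05]
turn deg [-0.08  0.05  0.16]
```

View pics/w15.png

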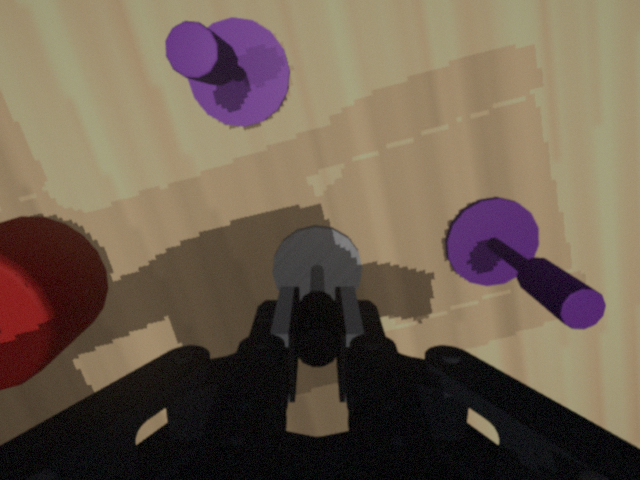

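```bash
python3 - <<'E'
from h import *
c=cam("wrist"); print(onz(c,(317,346),74), onz(c,(274,268),6),onz(c,(361,268),6),onz(c,(317,225),6), r.sense()["eef_pos"])
E
python3 -m crank '[[0,0,0,0,-1,0,-1],[0,0,0,0,-2,0,-1],[0,0,0,0,-3,0,-1],[0,0,0,0,-4,0,-1],[0,0,0,0,-4,0,-1],[0,0,0,0,-2.5,0,-1],[0,0,0,0,-1,0,-1],[0,0,0,0,-0.5,0,-1],[0,0,0,0,0,0,-1],[0,0,0,0,0,0,-1]]' 30
python3 -c "from h import *;to(541,-296,225,-0.22)"
```

```text
[585.00083783  72.32956187  74.        ] [565.85428444  77.46803825   6.        ] [605.15172174  67.95269943   6.        ] [590.11632574  92.84388086   6.        ] [585.77584556  71.33382604  59.522183  ]
clock: 27.77
eef_pos: [583.5, 71.0, 252.6]
tcp_rot: [-1.57, -0.002, -0.236]
contact_force: [0.0, 0.8, -0.8]
opening: 0.152
t 27.77 pos [583.5  71.  252.6] rpy [-1.5698 -0.0018 -0.2362] open 0.152 F [ 0.   0.8 -0.8]
shift cm [  4.45   2.73 -36.68]
turn deg [-0.05 -0.93  0.1 ]
```

```bash
python3 -m crank '[[0,0,0,0.2,0,-2,-1],[0,0,0,0.4,0,-3.4,-1],[0,0,0,0.5,0,-4,-1],[0,0,0,0.5,0,-4,-1],[0,0,0,0.5,0,-4,-1],[0,0,0,0.5,0,-4,-1],[0,0,0,0.5,0,-4,-1],[0,0,0,0.5,0,-4,-1],[0,0,0,0.4,0,-3,-1],[0,0,0,0.3,0,-2,-1]]' 30
python3 -c "from h import *;to(541,-297,215,-0.22)"
```

```text
clock: 28.6
eef_pos: [537.1, -280.9, 236.4]
tcp_rot: [-1.567, 0.02, -0.227]
contact_force: [0.1, -0.9, -1.0]
opening: 0.148
t 28.6 pos [ 537.1 -280.9  236.4] rpy [-1.5673  0.0204 -0.227 ] open 0.148 F [ 0.1 -0.9 -1. ]
shift cm [ 0.79  2.12 -1.48]
turn deg [-0.2  -0.4  -1.17]
```

```bash
python3 -m crank '[[-0.2,0,-1.2,0.7,0,-1,-1],[0,0,0,0,0.5,0,-1],[0,0,0,0,0.5,0,-1],[0,0,0,0,0.5,0,-1],[0,0,0,0,0,0,-1],[0,0,0,0,0,0,-1],[0,0,0,0,0,0,-1],[0,0,0,0,0,0,-1],[0,0,0,0,0,0,-1],[0,0,0,0,0,0,-1]]' 30
python3 - <<'E'
from h import *
to(541.3,-297.2,215,-0.22)
c,im=snap("w16"); cv2.imwrite("pics/w16z.png",draw(im,c,[((541,-296,98.5),42,(0,255,255)),((541,-296,139),26,(255,255,0))]))
c,im=snap("s16","scene"); cv2.imwrite("pics/s16z.png",cv2.resize(draw(im,c,[((541,-296,139),26,(255,255,0))])[150:330,60:300],(800,600)))
E
```

```text
clock: 29.43
eef_pos: [540.0, -288.7, 213.5]
tcp_rot: [-1.567, 0.007, -0.226]
contact_force: [0.9, -0.7, -0.1]
opening: 0.15
t 29.43 pos [ 540.  -288.7  213.5] rpy [-1.5675  0.007  -0.226 ] open 0.15 F [ 0.9 -0.7 -0.1]
shift cm [ 0.32 -0.16 -0.8 ]
turn deg [-0.19 -0.34 -0.4 ]
```

View pics/w16z.png

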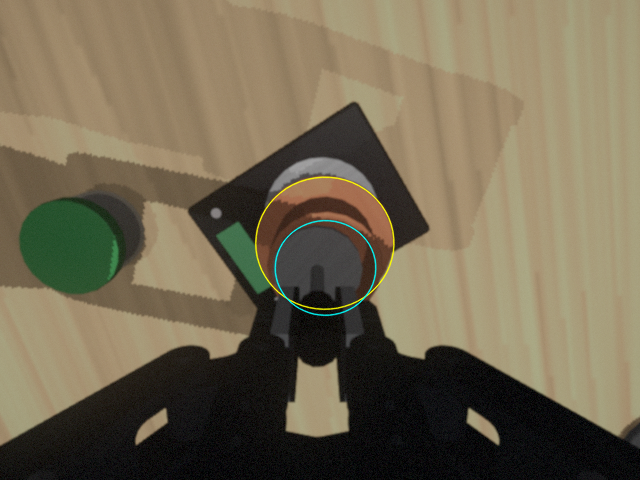

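View pics/s16z.png

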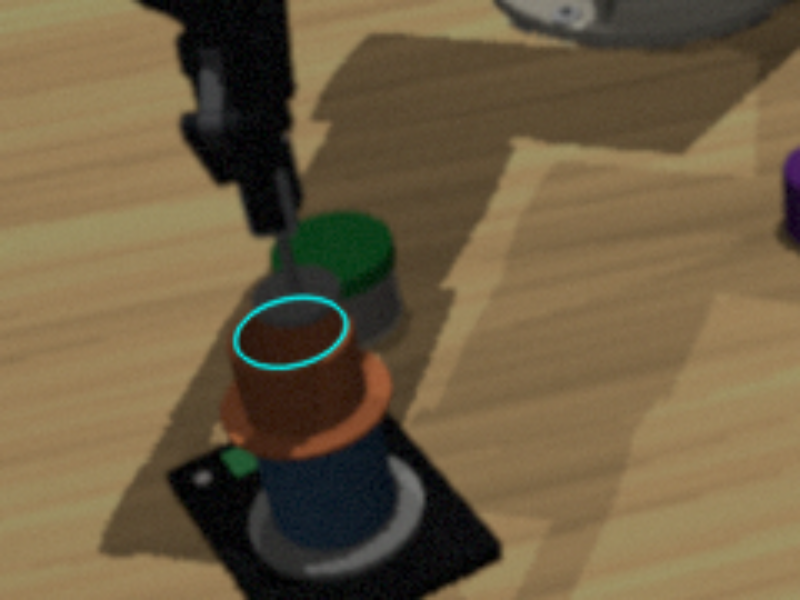

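```bash
python3 -m crank '[[-0.2,0,-0.4,0.3,0,-0.8,-1],[0,0,0,0,0,0,-1],[0,0,0,0,0,0,-1],[0,0,0,0,0.5,0,-1],[0,0,0,0,0.3,0,-1],[0,0,0,0,0,0,-1],[0,0,0,0,0,0,-1],[0,0,0,0,0,0,-1],[0,0,0,0,0,0,-1],[0,0,0,0,0,0,-1]]' 30
python3 - <<'E'
from h import *
to(541.3,-297.2,158.5,-0.22)
c,im=snap("w17"); cv2.imwrite("pics/w17z.png",draw(im,c,[((541,-296,98.5),42,(0,255,255)),((541,-296,139),26,(255,255,0))]))
E
```

```text
clock: 30.37
eef_pos: [541.0, -298.9, 204.6]
tcp_rot: [-1.571, -0.001, -0.227]
contact_force: [0.2, 0.0, 0.1]
opening: 0.146
t 30.37 pos [ 541.  -298.9  204.6] rpy [-1.5715e+00 -9.0000e-04 -2.2720e-01] open 0.146 F [0.2 0.  0.1]
shift cm [-0.01  4.61  0.17]
turn deg [ 0.04 -0.41  0.05]
```

View pics/w17z.png

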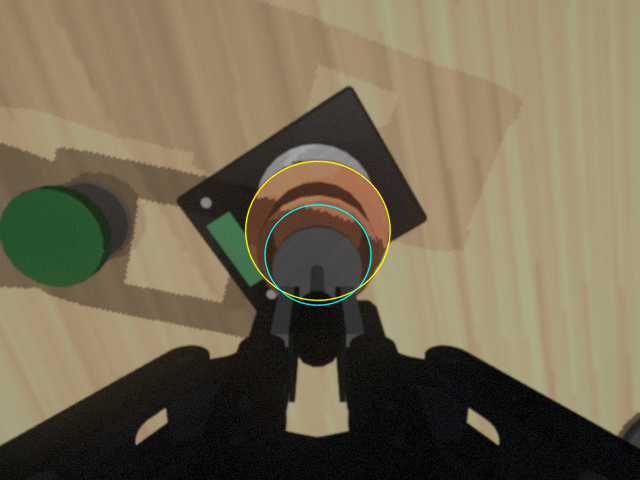

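```bash
python3 -m crank '[[0,0,0,0,0,0.15,-1],[0,0,0,0,0,0,-1],[0,0,0,0,0.3,0,-1],[0,0,0,0,0.4,0,-1],[0,0,0,0,0.4,0,-1],[0,0,0,0,0.3,0,-1],[0,0,0,0,0,0,-1],[0,0,0,0,0,0,-1],[0,0,0,0,0,0,-1],[0,0,0,0,0,0,-1]]' 30
python3 - <<'E'
from h import *
to(541.3,-297.2,158.5,-0.22)
c,im=snap("w18")
E
```

```text
clock: 31.25
eef_pos: [541.3, -297.1, 188.8]
tcp_rot: [-1.571, -0.001, -0.227]
contact_force: [1.0, -0.8, -0.2]
opening: 0.151
t 31.25 pos [ 541.3 -297.1  188.8] rpy [-1.5713e+00 -5.0000e-04 -2.2700e-01] open 0.151 F [ 1.  -0.8 -0.2]
shift cm [ 0.    3.03 -0.01]
turn deg [ 0.03 -0.4   0.03]
```

View pics/w18.png

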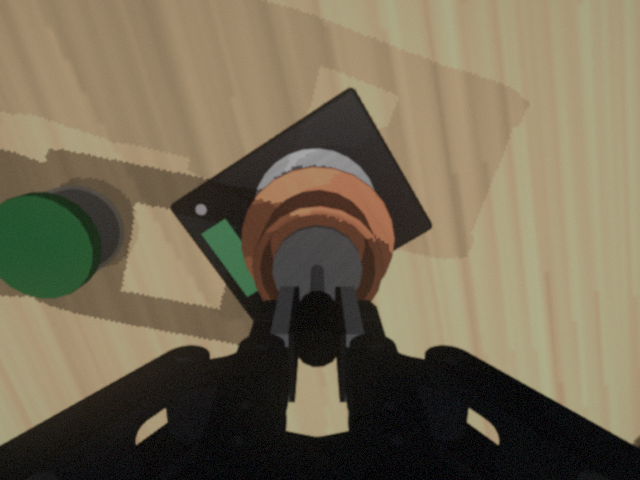

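The press disc at (317,258) is inside the mouth, centred left to right. Continuing down.

```bash
python3 -m crank '[[0,0,0,0,0.4,0,-1],[0,0,0,0,0.6,0,-1],[0,0,0,0,0.6,0,-1],[0,0,0,0,0.5,0,-1],[0,0,0,0,0.3,0,-1],[0,0,0,0,0.2,0,-1],[0,0,0,0,0.1,0,-1],[0,0,0,0,0,0,-1],[0,0,0,0,0,0,-1],[0,0,0,0,0,0,-1]]' 30
python3 -c "from h import *;to(541.3,-297.2,158.5,-0.22)"
```

```text
clock: 32.13
eef_pos: [541.2, -297.1, 158.5]
tcp_rot: [-1.571, -0.0, -0.227]
contact_force: [0.8, 0.1, -0.0]
opening: 0.155
t 32.13 pos [ 541.2 -297.1  158.5] rpy [-1.5713e+00 -2.0000e-04 -2.2700e-01] open 0.155 F [ 0.8  0.1 -0. ]
shift cm [ 0.01  0.   -0.01]
turn deg [ 0.03 -0.4   0.01]
```

```bash
python3 -m crank '[[0,0,0,0,0.2,0,-1],[0,0,0,0,0.1,0,-1],[0,0,0,0,0,0,-1],[0,0,0,0,0,0,-1],[0,0,0,0,0,0,0],[0,0,0,0,0,0,0],[0,0,0,0,0,0,0],[0,0,0,0,0,0,0],[0,0,0,0,0,0,0],[0,0,0,0,0,0,0]]' 30
python3 -m crank '[[0,0,0,0,-0.5,0,0],[0,0,0,0,-1,0,0],[0,0,0,0,-2,0,0],[0,0,0,0,-2,0,0],[0,0,0,0,-2,0,0],[0,0,0,0,-1.5,1,0],[0,0,0,0,0,2,0],[0,0,0,0,0,2,0],[0,0,0,0,0,2,1],[0,0,0,0,0,1,1]]' 30
python3 - <<'E'
from h import *
to(462,96,240,-0.22)
c,im=snap("s19","scene"); cv2.imwrite("pics/s19z.png",cv2.resize(draw(im,c,[((541,-296,139),26,(255,255,0)),((541,-296,173),7,(0,255,0))])[150:330,60:300],(800,600)))
E
```

```text
clock: 32.97
eef_pos: [543.0, -298.2, 159.5]
tcp_rot: [-1.573, -0.005, -0.227]
contact_force: [-0.3, 0.1, -0.3]
opening: 0.502
clock: 33.8
eef_pos: [561.3, -220.1, 261.8]
tcp_rot: [-1.574, -0.01, -0.231]
contact_force: [0.2, -0.0, -0.2]
opening: 0.768
t 33.8 pos [ 561.3 -220.1  261.8] rpy [-1.574  -0.01   -0.2312] open 0.768 F [ 0.2 -0.  -0.2]
shift cm [-16.93   1.92  28.5 ]
turn deg [ 0.19 -0.64  0.57]
```

View pics/s19z.png

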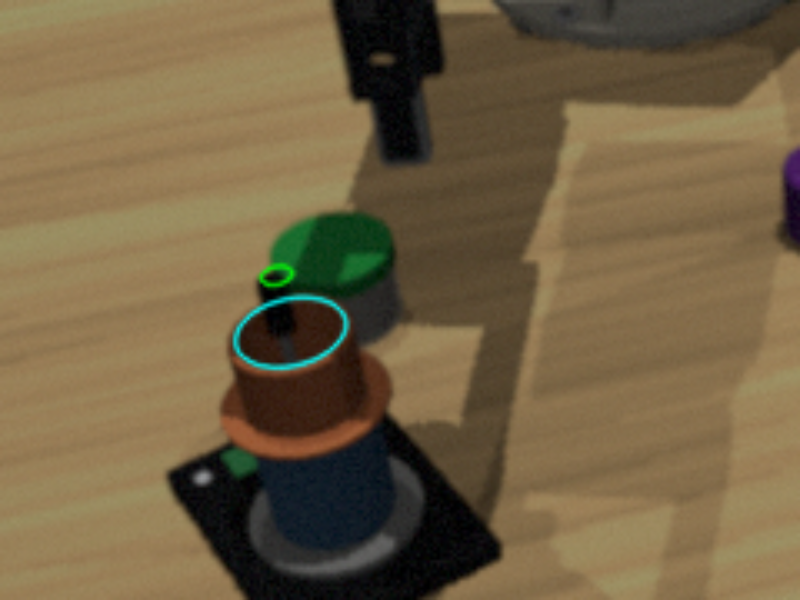

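The grip top matches its predicted place at 173 mm height, crop (277,275), so the press is seated and upright. Next, the red lid.

```bash
python3 -m crank '[[0.2,0,0.5,-1.4,0,2,1],[0,0,0,-2,0,3.3,1],[0,0,0,-2,0,3.4,1],[0,0,0,-2,0,3.4,1],[0,0,0,-2,0,3.4,1],[0,0,0,-2,0,3.4,1],[0,0,0,-2,0,3.4,1],[0,0,0,-1.5,0,2.5,1],[0,0,0,-1,0,1.5,1],[0,0,0,-0.5,0,0.7,1]]' 40
python3 -m crank '[[0,0,0,0,0.5,0,1],[0,0,0,0,0.5,0,1],[0,0,0,0,0.3,0,1],[0,0,0,0,0,0,1],[0,0,0,0,0,0,1],[0,0,0,0,0,0,1],[0,0,0,0,0,0,1],[0,0,0,0,0,0,1],[0,0,0,0,0,0,1],[0,0,0,0,0,0,1]]' 40 >/dev/null
python3 - <<'E'
from h import *
to(462,96,30,-0.22)
c,im=snap("w20"); cv2.imwrite("pics/w20z.png",draw(im,c,[((462,96,52),30,(0,255,0)),((462,96,52),11,(0,255,255)),((462,96,0),21,(255,255,0))]))
E
```

```text
clock: 34.68
eef_pos: [460.8, 85.7, 264.1]
tcp_rot: [-1.573, -0.008, -0.233]
contact_force: [0.1, -0.3, -0.4]
opening: 1.0
t 35.52 pos [463.   80.7 249.8] rpy [-1.5754 -0.0085 -0.2359] open 0.995 F [-0.   0.4 -0.1]
shift cm [-0.64 21.97  1.56]
turn deg [ 0.27 -0.91  0.49]
```

View pics/w20z.png

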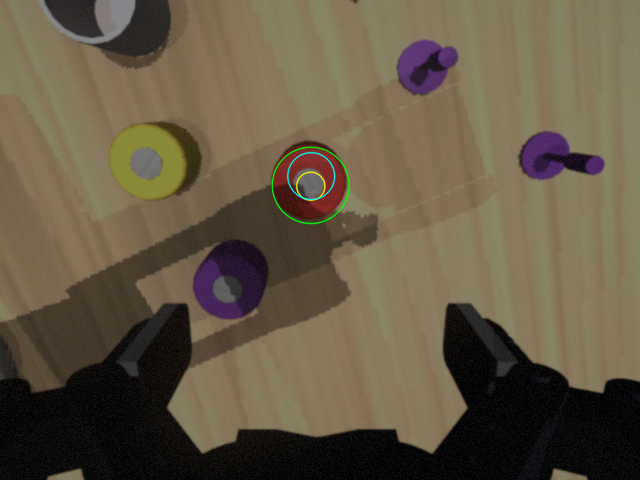

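```bash
python3 -m crank '[[0.2,0,0.5,-0.5,0.6,1,1],[0,0,0,0,2,0.5,1],[0,0,0,0,3,0,1],[0,0,0,0,3,0,1],[0,0,0,0,2,0,1],[0,0,0,0,1,0,1],[0,0,0,0,0.4,0,1],[0,0,0,0,0,0,1],[0,0,0,0,0,0,1],[0,0,0,0,0,0,1]]' 40
python3 - <<'E'
from h import *
to(462,96,30,-0.235)
c,im=snap("w21"); wfit("lid",im,c,(200,170,440,400),red,52,30)
cv2.imwrite("pics/w21z.png",draw(im,c,[((462,96,52),30,(0,255,0)),((462,96,52),11,(0,255,255)),((462,96,6),30,(255,255,0))]))
E
```

```text
clock: 36.4
eef_pos: [462.0, 103.3, 125.0]
tcp_rot: [-1.567, -0.001, -0.236]
contact_force: [0.1, 0.3, -0.0]
opening: 1.001
t 36.4 pos [462.  103.3 125. ] rpy [-1.567e+00 -5.000e-04 -2.360e-01] open 1.001 F [ 0.1  0.3 -0. ]
shift cm [ 0.17  9.49 -0.75]
turn deg [-0.22 -0.05  0.03]
lid px [319.5 257.8] xy [461.9 101.7] R 29.9 exp 30 sd 1.32
```

View pics/w21z.png

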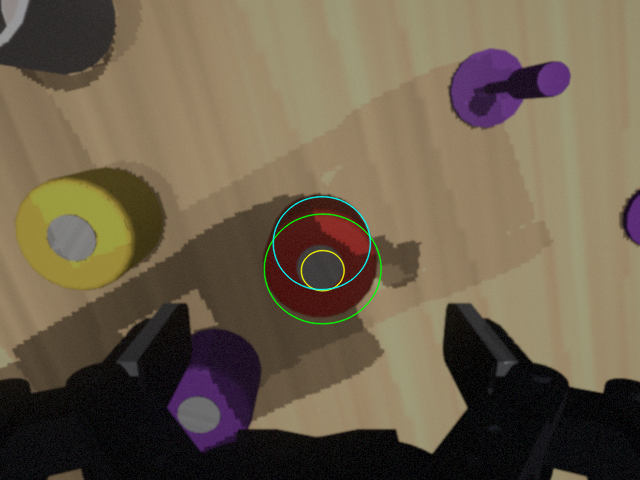

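```bash
python3 -m crank '[[-0.2,0,0,0,0.5,-0.5,1],[0,0,0,0,2,0,1],[0,0,0,0,2.5,0,1],[0,0,0,0,2,0,1],[0,0,0,0,1,0,1],[0,0,0,0,0.5,0,1],[0,0,0,0,0,0,1],[0,0,0,0,0,0,1],[0,0,0,0,0,0,1],[0,0,0,0,0,0,1]]' 40
python3 - <<'E'
from h import *
to(461,97.5,25,-0.235)
E
```

```text
clock: 37.28
eef_pos: [467.8, 97.7, 43.3]
tcp_rot: [-1.565, -0.016, -0.237]
contact_force: [-0.5, -0.5, -1.0]
opening: 0.996
t 37.28 pos [467.8  97.7  43.3] rpy [-1.5646 -0.0159 -0.2367] open 0.996 F [-0.5 -0.5 -1. ]
shift cm [-0.68  1.82 -0.19]
turn deg [-0.35 -0.1   0.91]
```

```bash
python3 -m crank '[[-0.3,0,0.9,-0.6,0.2,-0.1,1],[0,0,0,0,0.6,0,1],[0,0,0,0,0.6,0,1],[0,0,0,0,0.3,0,1],[0,0,0,0,0.1,0,1],[0,0,0,0,0,0,1],[0,0,0,0,0,0,1],[0,0,0,0,0,0,1],[0,0,0,0,0,0,1],[0,0,0,0,0,0,1]]' 40
python3 - <<'E'
from h import *
to(461,97.5,25,-0.235)
E
```

```text
clock: 38.12
eef_pos: [462.4, 98.5, 25.0]
tcp_rot: [-1.569, -0.001, -0.236]
contact_force: [-0.2, -0.2, -0.3]
opening: 0.999
t 38.12 pos [462.4  98.5  25. ] rpy [-1.569e+00 -1.500e-03 -2.365e-01] open 0.999 F [-0.2 -0.2 -0.3]
shift cm [-0.11 -0.   -0.13]
turn deg [-0.1  -0.08  0.08]
```

```bash
python3 -m crank '[[0,0,0,-0.1,0,0,1],[0,0,0,0,0,0,1],[0,0,0,0,0,0,-1],[0,0,0,0,0,0,-1],[0,0,0,0,0,0,-1],[0,0,0,0,0,0,-1],[0,0,0,0,0,0,-1],[0,0,0,0,0,0,-1],[0,0,0,0,0,0,-1],[0,0,0,0,0,0,-1]]' 40
python3 - <<'E'
from h import *
to(461,97.5,25,-0.235)
c,im=snap("w22");
E
```

```text
clock: 38.95
eef_pos: [461.5, 98.9, 25.8]
tcp_rot: [-1.569, -0.002, -0.236]
contact_force: [-0.4, 0.1, -0.3]
opening: 0.689
t 38.95 pos [461.5  98.9  25.8] rpy [-1.5686 -0.002  -0.2365] open 0.689 F [-0.4  0.1 -0.3]
shift cm [-0.01  0.08 -0.15]
turn deg [-0.12 -0.08  0.12]
```

View pics/w22.png

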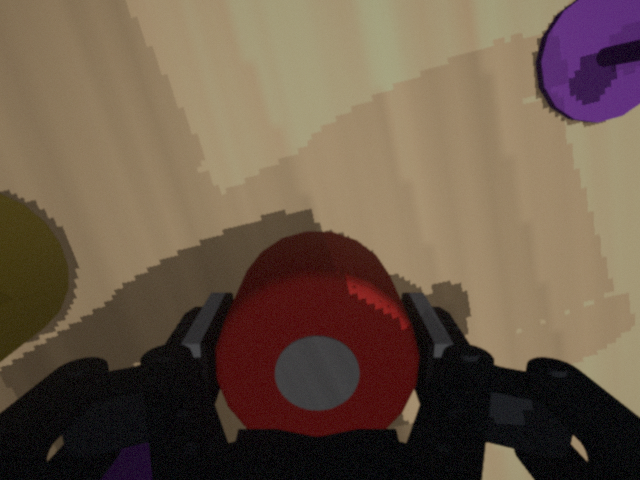

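```bash
python3 - <<'E'
from h import *
c=cam("wrist"); print(onz(c,(317.5,373),52), r.sense()["eef_pos"])
E
python3 -m crank '[[0,0,0,0,-1,0,-1],[0,0,0,0,-2,0,-1],[0,0,0,0,-3.5,0,-1],[0,0,0,0,-4,0,-1],[0,0,0,0,-4,0,-1],[0,0,0,0,-3.5,0,-1],[0,0,0,0,-2,0,-1],[0,0,0,0,-1,0,-1],[0,0,0,0,0,0,-1],[0,0,0,0,0,0,-1]]' 40
python3 -c "from h import *;to(541,-296,235,-0.22)"
```

```text
[460.44885022  98.14306701  52.        ] [461.5112582   98.89882904  25.81525918]
clock: 39.83
eef_pos: [458.7, 98.0, 251.1]
tcp_rot: [-1.569, -0.002, -0.237]
contact_force: [-0.8, -0.0, -1.2]
opening: 0.693
t 39.83 pos [458.7  98.  251.1] rpy [-1.5689 -0.0017 -0.2366] open 0.693 F [-0.8 -0.  -1.2]
shift cm [ 17.23   1.58 -36.37]
turn deg [-0.11 -0.95  0.1 ]
```

```bash
python3 -m crank '[[0,0,0,0.9,0,-2,-1],[0,0,0,1.5,0,-3.2,-1],[0,0,0,1.7,0,-3.6,-1],[0,0,0,1.7,0,-3.6,-1],[0,0,0,1.7,0,-3.6,-1],[0,0,0,1.7,0,-3.6,-1],[0,0,0,1.7,0,-3.6,-1],[0,0,0,1.6,0,-3.4,-1],[0,0,0,1.2,0,-2.5,-1],[0,0,0,0.8,0,-1.5,-1]]' 40
python3 -c "from h import *;to(541.3,-295.5,235,-0.22)"
```

```text
clock: 40.67
eef_pos: [523.3, -243.8, 237.5]
tcp_rot: [-1.567, 0.016, -0.229]
contact_force: [0.5, 0.1, -0.1]
opening: 0.693
t 40.67 pos [ 523.3 -243.8  237.5] rpy [-1.5667  0.0158 -0.2289] open 0.693 F [ 0.5  0.1 -0.1]
shift cm [ 2.93  0.18 -4.63]
turn deg [-0.24 -0.51 -0.9 ]
```

```bash
python3 -m crank '[[-0.2,0,-0.5,0.7,0,-1,-1],[0,0,0,1,0,-1.4,-1],[0,0,0,0.7,0,-0.9,-1],[0,0,0,0.3,0,-0.5,-1],[0,0,0,0,0,0,-1],[0,0,0,0,0,0,-1],[0,0,0,0,0,0,-1],[0,0,0,0,0,0,-1],[0,0,0,0,0,0,-1],[0,0,0,0,0,0,-1]]' 40 >/dev/null
python3 - <<'E'
from h import *
to(541.3,-295.5,225,-0.22)
c,im=snap("s23","scene"); cv2.imwrite("pics/s23z.png",cv2.resize(im[130:310,60:300],(800,600)))
c,im=snap("w23"); cv2.imwrite("pics/w23z.png",draw(im,c,[((541,-296,98.5),42,(0,255,255)),((541,-296,139),30,(255,255,0))]))
E
```

```text
t 41.5 pos [ 538.4 -287.   229.5] rpy [-1.5671  0.0177 -0.2301] open 0.685 F [ 0.3  0.3 -0.7]
shift cm [ 0.49  0.44 -0.77]
turn deg [-0.22 -0.58 -1.01]
```

View pics/s23z.png

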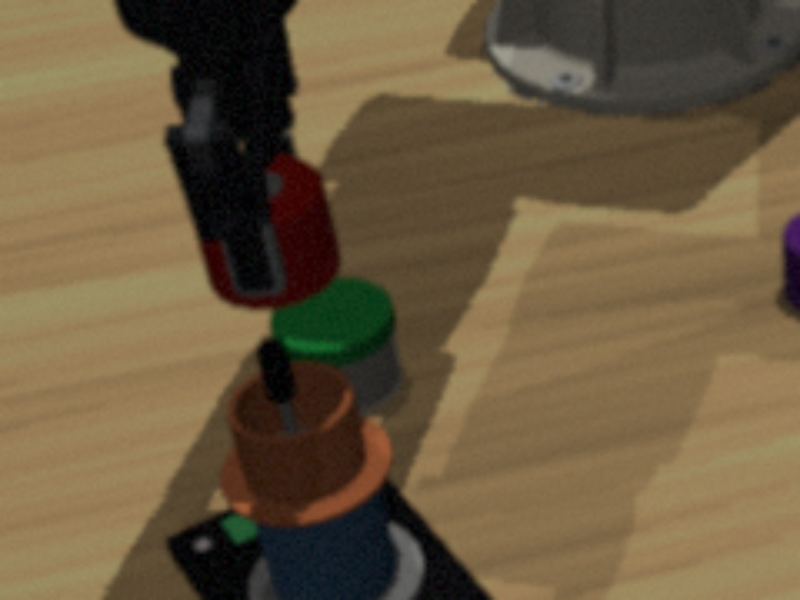

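View pics/w23z.png

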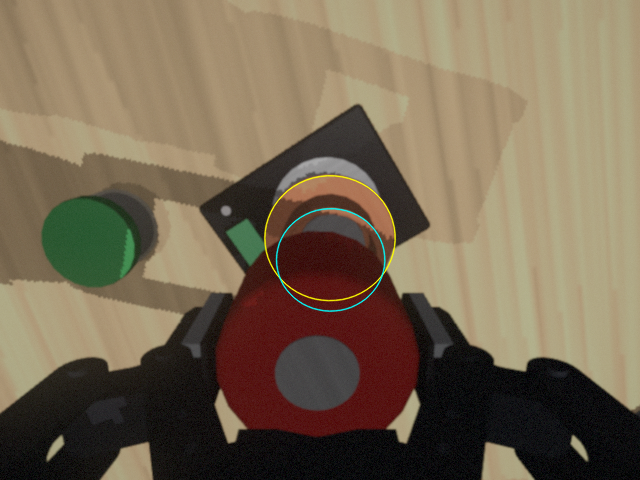

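```bash
python3 -m crank '[[-0.2,0,-1,0.5,0,-0.8,-1],[0,0,0,0,0,0,-1],[0,0,0,0,0.5,0,-1],[0,0,0,0,0.5,0,-1],[0,0,0,0,0.3,0,-1],[0,0,0,0,0,0,-1],[0,0,0,0,0,0,-1],[0,0,0,0,0,0,-1],[0,0,0,0,0,0,-1],[0,0,0,0,0,0,-1]]' 40 >/dev/null
python3 - <<'E'
from h import *
to(541.3,-295.5,158.8,-0.22)
E
```

```text
t 42.43 pos [ 541.6 -297.   214.8] rpy [-1.571e+00 -1.500e-03 -2.304e-01] open 0.69 F [ 0.3 -0.7 -1.5]
shift cm [-0.07  5.6   0.14]
turn deg [ 0.01 -0.6   0.08]
```

```bash
python3 -m crank '[[0,0,0,0,0.2,0.1,-1],[0,0,0,0,0.5,0,-1],[0,0,0,0,0.8,0,-1],[0,0,0,0,0.8,0,-1],[0,0,0,0,0.6,0,-1],[0,0,0,0,0.4,0,-1],[0,0,0,0,0.2,0,-1],[0,0,0,0,0,0,-1],[0,0,0,0,0,0,-1],[0,0,0,0,0,0,-1]]' 40 >/dev/null
python3 - <<'E'
from h import *
to(541.3,-295.5,158.8,-0.22)
c,im=snap("s24","scene"); cv2.imwrite("pics/s24z.png",cv2.resize(im[130:310,60:300],(800,600)))
E
```

```text
t 43.27 pos [ 541.5 -295.6  175.1] rpy [-1.5706e+00 -1.0000e-04 -2.3030e-01] open 0.692 F [ 0.3 -0.9 -0.9]
shift cm [-0.02  1.63  0.01]
turn deg [-0.01 -0.59  0.  ]
```

View pics/s24z.png

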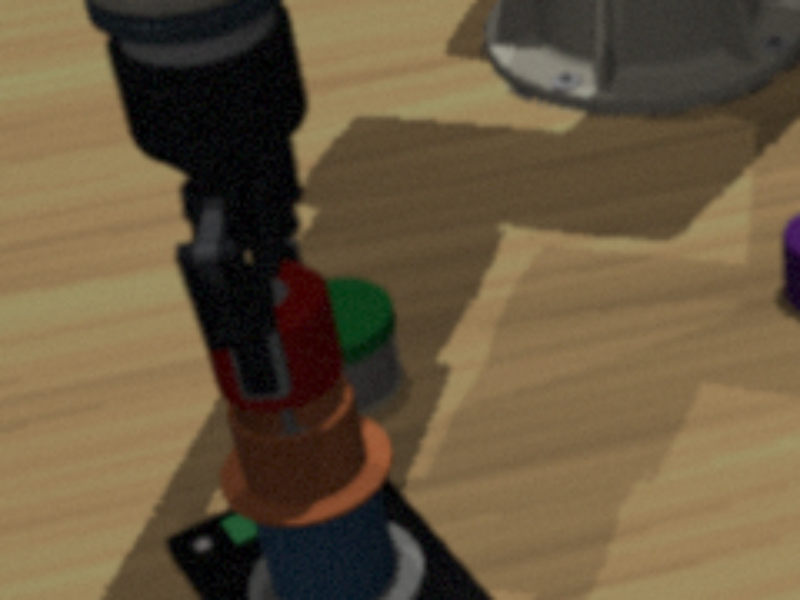

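The lid is over the press grip and lined up with the chamber. Lowering it the last 16 mm.

```bash
python3 -m crank '[[0,0,0,0,0.2,0,-1],[0,0,0,0,0.4,0,-1],[0,0,0,0,0.4,0,-1],[0,0,0,0,0.2,0,-1],[0,0,0,0,0.2,0,-1],[0,0,0,0,0.1,0,-1],[0,0,0,0,0,0,-1],[0,0,0,0,0,0,-1],[0,0,0,0,0,0,-1],[0,0,0,0,0,0,-1]]' 40 >/dev/null
python3 - <<'E'
from h import *
to(541.3,-295.5,158.8,-0.22)
E
python3 -m crank '[[0,0,0,0,0.2,0,-1],[0,0,0,0,0.1,0,-1],[0,0,0,0,0,0,-1],[0,0,0,0,0,0,-1],[0,0,0,0,0,0,-1],[0,0,0,0,0,0,-1],[0,0,0,0,0,0,-1],[0,0,0,0,0,0,-1],[0,0,0,0,0,0,-1],[0,0,0,0,0,0,-1]]' 40 >/dev/null
python3 - <<'E'
from h import *
to(541.3,-295.5,158.8,-0.22)
c,im=snap("s25","scene"); cv2.imwrite("pics/s25z.png",cv2.resize(im[130:310,60:300],(800,600)))
E
```

```text
t 44.15 pos [ 542.1 -296.   159.4] rpy [-1.5711 -0.0018 -0.2303] open 0.689 F [-0.3  0.9 -0.4]
shift cm [-0.09  0.06  0.03]
turn deg [ 0.02 -0.59  0.11]
t 44.98 pos [ 542.7 -296.4  159.2] rpy [-1.5718 -0.0038 -0.2302] open 0.692 F [-0.5  0.3 -0.5]
shift cm [-0.16  0.04  0.05]
turn deg [ 0.06 -0.58  0.22]
```

View pics/s25z.png

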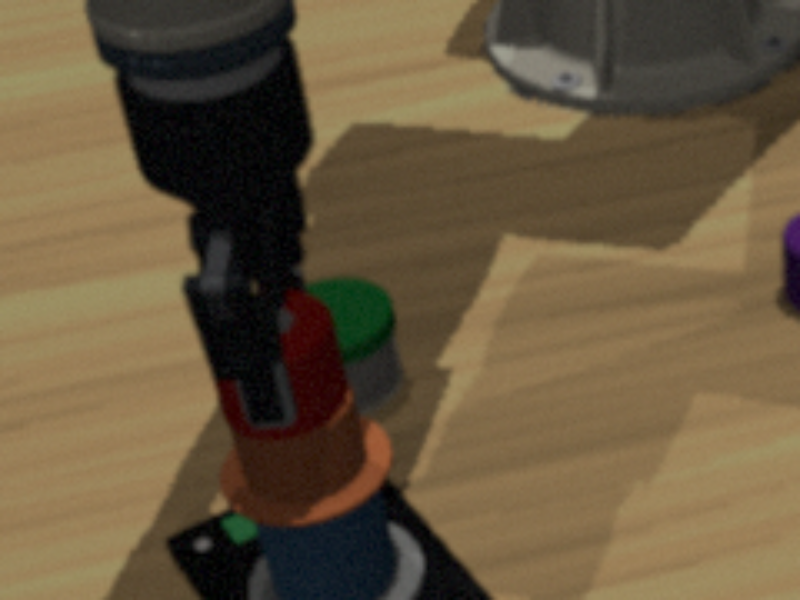

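```bash
python3 -m crank '[[0,0,0,0,0,0,1],[0,0,0,0,0,0,1],[0,0,0,0,0,0,1],[0,0,0,0,0,0,1],[0,0,0,0,0,0,1],[0,0,0,0,-0.5,0,1],[0,0,0,0,-1,0,1],[0,0,0,0,-2,0,1],[0,0,0,0,-3,0,1],[0,0,0,0,-2,0,1]]' 40 >/dev/null
python3 -m crank '[[0,0,0,0,0,1,1],[0,0,0,0,0,2,1],[0,0,0,0,0,3,1],[0,0,0,0,0,4,1],[0,0,0,0,0,4,1],[0,0,0,0,0,4,1],[0,0,0,0,0,3,1],[0,0,0,0,0,2,1],[0,0,0,0,0,1,1],[0,0,0,0,0,0,1]]' 40
python3 - <<'E'
from h import *
c,im=snap("s26","scene"); cv2.imwrite("pics/s26z.png",cv2.resize(draw(im,c,[((541,-296,185),30,(0,255,0)),((541,-296,98.5),42,(0,255,255))])[130:340,60:340],(800,600)))
c,im=snap("t26","top"); 
c,im=snap("w26"); cv2.imwrite("pics/w26z.png",draw(im,c,[((540.5,-296.4,20),45,(0,255,0)),((541,-296,185),30,(0,255,255))]))
E
```

```text
clock: 46.7
eef_pos: [599.4, -51.4, 255.1]
tcp_rot: [-1.572, -0.01, -0.234]
contact_force: [0.1, -0.0, -0.2]
opening: 1.003
```

View pics/s26z.png

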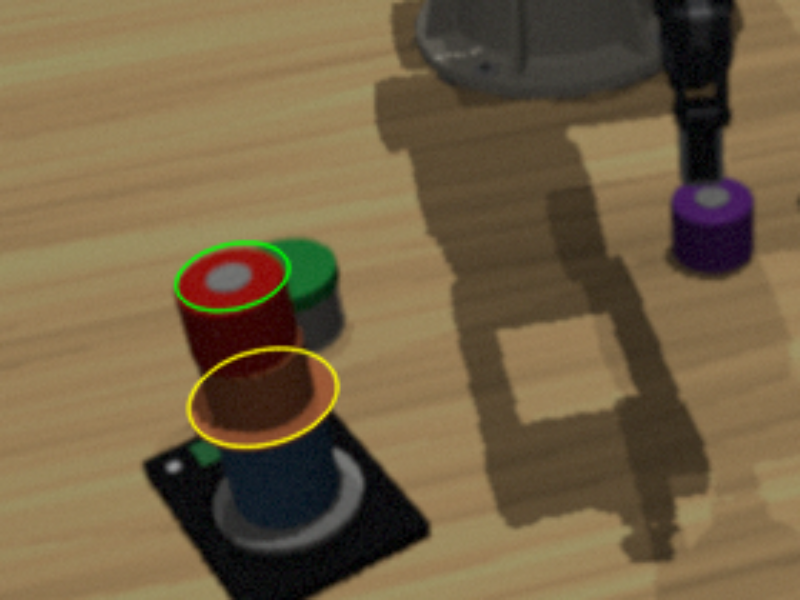

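View pics/t26.png

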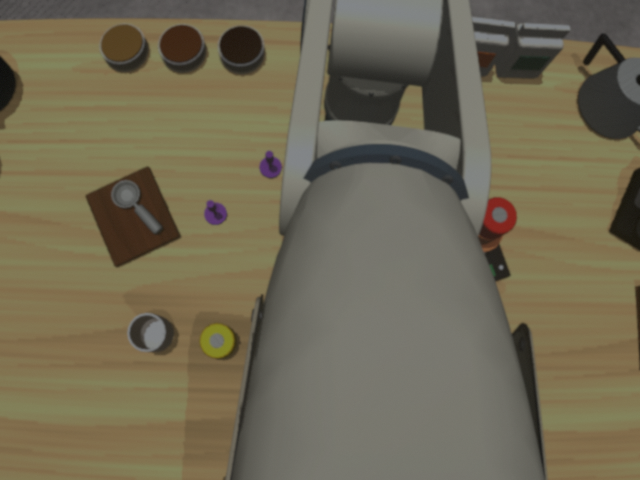

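View pics/w26z.png

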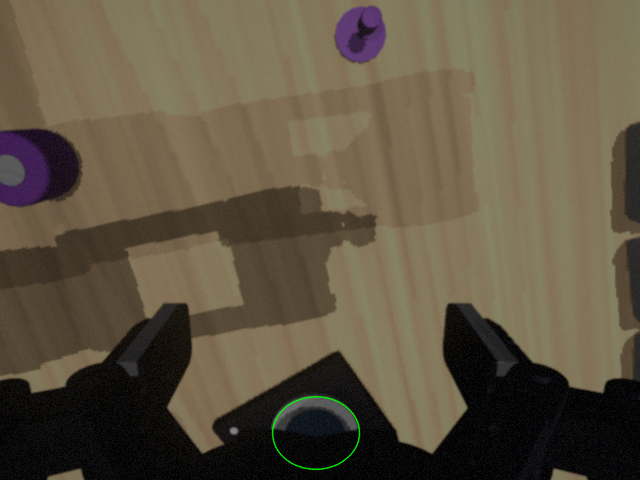

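The lid top matches the seated height of 185 mm, at crop (233,277). The stack is upright. In the scene view the white cup and jar haven't moved. One still call to settle, then hand in.

```bash
python3 -m crank '[[0,0,0,0,0,0,1],[0,0,0,0,0,0,1],[0,0,0,0,0,0,1],[0,0,0,0,0,0,1],[0,0,0,0,0,0,1],[0,0,0,0,0,0,1],[0,0,0,0,0,0,1],[0,0,0,0,0,0,1],[0,0,0,0,0,0,1],[0,0,0,0,0,0,1]]' 40
python3 - <<'E'
from h import *
a=cv2.imread("pics/s26.png");b=cams.grab_frame("scene");z=cv2.imread("pics/scene0.png")
print("stack diff",cv2.absdiff(a,b)[200:330,100:200].mean(),"white cup diff vs start",cv2.absdiff(z,b)[155:205,388:430].mean())
print(order.sign_off())
E
```

```text
clock: 47.68
eef_pos: [597.8, -60.8, 254.8]
tcp_rot: [-1.574, -0.01, -0.244]
contact_force: [0.0, 0.3, 0.5]
opening: 1.003
stack diff 3.055128205128205 white cup diff vs start 7.494126984126984
the job is handed in; nothing more can be done
None
```

The stack is built on the scale and the job is handed in, at about 48 s on the clock. I placed the blue cup, then the copper chamber, the steel press with its black grip up, and the red lid.

**Seating:** every part stopped within about 1 mm of its computed seated height. In the last scene picture, the lid top (185 mm) and the chamber flange lined up with where they should be. The stack looked upright, and nothing was touching it.

**Checks that were off or less certain:**
- **Cup centring:** the wrist view put the cup about 2 mm off the middle of the plate, towards -y. One fit from the scene camera suggested 8 mm in x. I put that down to the plate's visible side edge and trusted the top and wrist views instead.
- **Stack standing still:** between the last two scene pictures the stack area differed by 3 grey levels on average. I took this as image noise and did not look further.
- **White cup:** it sat at the same pixel in the last top view as at the start. The scene picture differed from the start by 7.5 grey levels there, probably noise and the arm's shadow, but I did not check that.
- **Bean jar:** I judged it unmoved by eye only, from the scene view.

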